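# Turn the punch bits over in the spring clip and lock them in the carrier

## Task

The punch bits in the slanted rack (three or four of them) came back from sharpening and stand cutting end up. Turn each one end for end, resting it across the fixed spring clip and letting go so that you can take it again by its other end, and set it cutting end down, fully home, in any free slot of the carrier. When all of them are in, swing the carrier's keeper lever fully shut across them, and leave the jar where it stands.

Things in the scene. Friction and masses are not known exactly. Their poses are not given: they have to be found in the camera images.
- bit1_mid (a point): middle of a steel punch bit (half-way along its 140 mm): square shank 14 x 14 x 125 mm, then a narrower cutting end 15 mm long (round, 10 to 12 mm wide). About 0.13 kg. z runs along the bit towards the cutting end, x and y are square to its four flat sides. Starts cutting end up in the rack, leaning 30 degrees from vertical. May be absent (None).
- bit2_mid (a point): middle of a steel punch bit (half-way along its 140 mm): square shank 14 x 14 x 125 mm, then a narrower cutting end 15 mm long (flat chisel, 10 to 12 mm wide). About 0.13 kg. z runs along the bit towards the cutting end, x and y are square to its four flat sides. Starts cutting end up in the rack, leaning 30 degrees from vertical. May be absent (None).
- bit3_mid (a point): middle of a steel punch bit (half-way along its 140 mm): square shank 14 x 14 x 125 mm, then a narrower cutting end 15 mm long (tapered, 10 to 12 mm wide). About 0.13 kg. z runs along the bit towards the cutting end, x and y are square to its four flat sides. Starts cutting end up in the rack, leaning 30 degrees from vertical. May be absent (None).
- bit4_mid (a point): middle of a steel punch bit (half-way along its 140 mm): square shank 14 x 14 x 125 mm, then a narrower cutting end 15 mm long (square, 10 to 12 mm wide). About 0.13 kg. z runs along the bit towards the cutting end, x and y are square to its four flat sides. Starts cutting end up in the rack, leaning 30 degrees from vertical. May be absent (None).
- bit1: the same punch bit as bit1_mid; this origin is the centre of its butt end, 70 mm from the middle, axes as there
- bit2: the same punch bit as bit2_mid; this origin is the centre of its butt end, 70 mm from the middle, axes as there
- bit3: the same punch bit as bit3_mid; this origin is the centre of its butt end, 70 mm from the middle, axes as there
- bit4: the same punch bit as bit4_mid; this origin is the centre of its butt end, 70 mm from the middle, axes as there
- rack: fixed slanted wooden rack, 226 mm long, where the bits start. Origin: bench level, under its middle; z up, x along the row of four slots 46 mm apart, +y its open front; bits in it lean back 30 degrees from vertical, tops towards -y. Back board covers a bit's lowest 80 mm, 12 mm high ribs beside it the lowest 62 mm; bits lift straight up and out.
- carrier: fixed slanted wooden stand, 226 mm long, made just like the rack, with the keeper lever. Origin: bench level, under its middle; z up, x along its four slots 46 mm apart, each 18 mm wide, +y its open front; a bit in it leans 30 degrees from vertical, upper end towards -y.
- clip_seat (a point): where the middle of a bit resting in the fixed spring clip lies, 85 mm above the bench; z up; the bit lies level along y, either way round, sides upright. Pressed straight down (about 10 N) between two sprung jaws until it sits on a post 78 mm high, 26 mm long in y; lifted straight out again.
- clip: the spring clip; origin at bench level under clip_seat, same axes. Jaws 24 mm long in y, 11 mm apart in x when empty, pinch with about 3 N each; flared mouth 24 mm wide, top at 115 mm. Spring housings reach 45 mm either side in x, 94 mm high. Base 105 x 60 x 8 mm. A bit sticks out 57 mm beyond the post at either end.
- slot1 (a point): where the middle of a fully home bit lies in carrier slot 1; axes as the carrier's. A bit with its cutting end down points that end along (0, 0.5, -0.866) here. The ledge that carries its end is 70 mm from here along the bit. Lower the bit straight down, already leaning, and let go.
- slot2 (a point): where the middle of a fully home bit lies in carrier slot 2; axes as the carrier's. A bit with its cutting end down points that end along (0, 0.5, -0.866) here. The ledge that carries its end is 70 mm from here along the bit. Lower the bit straight down, already leaning, and let go.
- slot3 (a point): where the middle of a fully home bit lies in carrier slot 3; axes as the carrier's. A bit with its cutting end down points that end along (0, 0.5, -0.866) here. The ledge that carries its end is 70 mm from here along the bit. Lower the bit straight down, already leaning, and let go.
- slot4 (a point): where the middle of a fully home bit lies in carrier slot 4; axes as the carrier's. A bit with its cutting end down points that end along (0, 0.5, -0.866) here. The ledge that carries its end is 70 mm from here along the bit. Lower the bit straight down, already leaning, and let go.
- keeper (a joint): keeper lever of the carrier, a level steel bar hinged on an upright post at the +x end of the carrier: 0 is shut (bar along the carrier's x, just in front of the bits), it grows as the bar swings out towards the carrier's +y, to 1.3 rad at most; it starts open at 0.4 to 0.6 and stays where it is left (friction about 0.08 N m)
- keeper_knob (a point): middle of the upright round wooden knob at the free end of the keeper lever, 16 mm across and 44 mm high (from 26 mm below this point to 18 mm above); the bar runs from its lower 10 mm to the hinge
- keeper_hinge (a point): point on the keeper lever's upright hinge axis, level with the knob's middle, 245 mm from the knob
- jar: round jar, about 79 mm across and 70 mm high, a bystander; origin under its centre

How it is judged:
On the way, in this order (a step that is already met when the one before it is completed fails the run):
1. a bit lies in the spring clip, let go (((distance between bit1_mid and clip_seat below 0.02 m and angle between the z axis of bit1_mid and the y axis of clip_seat, either way round below 0.15 rad and contact force between the fingers and bit1 below 0.1 N) or (distance between bit2_mid and clip_seat below 0.02 m and angle between the z axis of bit2_mid and the y axis of clip_seat, either way round below 0.15 rad and contact force between the fingers and bit2 below 0.1 N) or (distance between bit3_mid and clip_seat below 0.02 m and angle between the z axis of bit3_mid and the y axis of clip_seat, either way round below 0.15 rad and contact force between the fingers and bit3 below 0.1 N) or (distance between bit4_mid and clip_seat below 0.02 m and angle between the z axis of bit4_mid and the y axis of clip_seat, either way round below 0.15 rad and contact force between the fingers and bit4 below 0.1 N))), for 0.2 s.
2. with a first bit home in the carrier, a further bit lies in the spring clip, let go (((angle between bit1_mid's own z axis and vertical above 2.4 rad and (distance between bit1_mid and slot1 below 0.009 m or distance between bit1_mid and slot2 below 0.009 m or distance between bit1_mid and slot3 below 0.009 m or distance between bit1_mid and slot4 below 0.009 m)) or (angle between bit2_mid's own z axis and vertical above 2.4 rad and (distance between bit2_mid and slot1 below 0.009 m or distance between bit2_mid and slot2 below 0.009 m or distance between bit2_mid and slot3 below 0.009 m or distance between bit2_mid and slot4 below 0.009 m)) or (angle between bit3_mid's own z axis and vertical above 2.4 rad and (distance between bit3_mid and slot1 below 0.009 m or distance between bit3_mid and slot2 below 0.009 m or distance between bit3_mid and slot3 below 0.009 m or distance between bit3_mid and slot4 below 0.009 m)) or (angle between bit4_mid's own z axis and vertical above 2.4 rad and (distance between bit4_mid and slot1 below 0.009 m or distance between bit4_mid and slot2 below 0.009 m or distance between bit4_mid and slot3 below 0.009 m or distance between bit4_mid and slot4 below 0.009 m))) and ((distance between bit1_mid and clip_seat below 0.02 m and angle between the z axis of bit1_mid and the y axis of clip_seat, either way round below 0.15 rad and contact force between the fingers and bit1 below 0.1 N) or (distance between bit2_mid and clip_seat below 0.02 m and angle between the z axis of bit2_mid and the y axis of clip_seat, either way round below 0.15 rad and contact force between the fingers and bit2 below 0.1 N) or (distance between bit3_mid and clip_seat below 0.02 m and angle between the z axis of bit3_mid and the y axis of clip_seat, either way round below 0.15 rad and contact force between the fingers and bit3 below 0.1 N) or (distance between bit4_mid and clip_seat below 0.02 m and angle between the z axis of bit4_mid and the y axis of clip_seat, either way round below 0.15 rad and contact force between the fingers and bit4 below 0.1 N))), for 0.2 s.
3. every bit is cutting end down and home in the carrier, the keeper still open (angle between each of bit1_mid, bit2_mid, bit3_mid, bit4_mid's own z axis and vertical above 2.4 rad and (distance between bit1_mid and slot1 below 0.009 m or distance between bit1_mid and slot2 below 0.009 m or distance between bit1_mid and slot3 below 0.009 m or distance between bit1_mid and slot4 below 0.009 m) and (distance between bit2_mid and slot1 below 0.009 m or distance between bit2_mid and slot2 below 0.009 m or distance between bit2_mid and slot3 below 0.009 m or distance between bit2_mid and slot4 below 0.009 m) and (distance between bit3_mid and slot1 below 0.009 m or distance between bit3_mid and slot2 below 0.009 m or distance between bit3_mid and slot3 below 0.009 m or distance between bit3_mid and slot4 below 0.009 m) and (distance between bit4_mid and slot1 below 0.009 m or distance between bit4_mid and slot2 below 0.009 m or distance between bit4_mid and slot3 below 0.009 m or distance between bit4_mid and slot4 below 0.009 m) and value of joint keeper above 0.2 rad), for 0.2 s.
4. the keeper lever is shut (value of joint keeper below 0.06 rad), for 0.2 s.
At the end, for the whole second after the job is handed in: every bit present stands cutting end down in a slot of the carrier, its middle within 9 mm of the slot's point, at rest, and the keeper is shut (under 0.06 rad) (angle between each of bit1_mid, bit2_mid, bit3_mid, bit4_mid's own z axis and vertical above 2.4 rad and (distance between bit1_mid and slot1 below 0.009 m or distance between bit1_mid and slot2 below 0.009 m or distance between bit1_mid and slot3 below 0.009 m or distance between bit1_mid and slot4 below 0.009 m) and (distance between bit2_mid and slot1 below 0.009 m or distance between bit2_mid and slot2 below 0.009 m or distance between bit2_mid and slot3 below 0.009 m or distance between bit2_mid and slot4 below 0.009 m) and (distance between bit3_mid and slot1 below 0.009 m or distance between bit3_mid and slot2 below 0.009 m or distance between bit3_mid and slot3 below 0.009 m or distance between bit3_mid and slot4 below 0.009 m) and (distance between bit4_mid and slot1 below 0.009 m or distance between bit4_mid and slot2 below 0.009 m or distance between bit4_mid and slot3 below 0.009 m or distance between bit4_mid and slot4 below 0.009 m) and value of joint keeper below 0.06 rad and linear speed of each of bit1, bit2, bit3, bit4 below 0.02 m/s); the robot touches nothing.
It fails at once if the jar is pushed more than 4 cm (distance of jar from where it was at the start of the episode above 0.04 m).
Of bit1, bit2, bit3, bit4 only 3 to 4 are there at a start; the rules pass over those that are not, and their reading is None.
At some moment in a run one of flat_tin, heel_pad may be knocked a few centimetres aside while the robot is not near it.
Once in a run the grip may slacken for a moment while it holds something.
It also fails if it takes over 210 s, if anything falls off the work surface, if the arm or the gripper's body presses on something with over 40 N, if the wrist force passes 120 N, or if a joint passes its speed limit or range.

## Robot

A 6-joint arm with a two-finger parallel gripper is mounted at the origin on a cart in front of the work surface, level with it; the furniture and walls round the work are solid. World frame = base frame: x ahead of the robot, y to its left, z up, the work surface at z = 0. Lengths are in m, angles in rad, forces in N, time in s.
With the tool pointing down it reaches from about 0.35 to 0.975 m from the base axis. Payload 17.4 kg.
Tool frame: the origin (TCP) lies on the mounting face of the last link; the fingertips stand 173 mm ahead of it and the grasp point (between the pads) lies 155 mm ahead of it; z points along the fingers, x is the direction in which the jaws open and shut, and the axes are right-handed (so a half turn about z gives the same grasp; the last joint's range is limited). The gripper opens to 85 mm and grips with 20 to 120 N. Pads are 22 mm wide; open, the fingers measure 114 mm over their backs; the gripper's body (76 mm by 85 mm) begins 54 mm behind the grasp point. The pads swing forward as they close: fully open they stand 13 mm farther back than shut.
Start: joints at [-1.19, 0.116, 1.442, -0, 1.584, -0.038], TCP at [0.274, -0.617, 0.405] pointing down, gripper open.
Joint ranges: [-2.83, 2.83], [-0.83, 2.19], [0.07, 2.5], [-1.14, 4.28], [0.01, 3], [-2.97, 2.97]. Speed limits (rad/s): [1.89, 1.89, 2.22, 3.14, 3.14, 3.14].

## Interface

Orientations are given as a 3x3 rotation matrix whose columns are the frame's x, y, z axes.
In Python, from cell import telemetry, cams, env gives the robot as it stands.
- The arm moves only by the tool carry_out, never from a script. Its argument "moves" is text: rows parted by semicolons, each of 7 numbers parted by spaces: the shift along the tool's x, y, z in cm, then the turn, a rotation vector about the tool's x, y, z in degrees, then the opening, from -1 (shut) to 1 (fully open), so that 0 is half open. In form: dx dy dz wx wy wz claw; .... A call has 1 to 12 rows; each row is the pose to reach, as a shift and turn from the pose commanded when the call began, along the tool's axes at that moment; what a row does not reach only later rows make up. A row lasts 1/12 s, in which the tool goes at most 41.7 mm and 7.16 degrees, less where a joint would pass 70% of its speed; a pose out of reach is approached as far as the arm can. A call with a gripper value outside its range is refused whole. The fingers move at their own pace and stop on an object; "squeeze" is the grip in N (left out, the last holds). Time passes only in rows, so rows that repeat a pose let the fingers close. It gives the time, the measured TCP pose, the force and the opening at its end, in the units of the state.
- telemetry.read_state(): the state, without advancing time (a new reading comes with each control period).
- cams.capture(name): name is "scene" or "top" or "wrist"; returns the picture (420x560x3 uint8, red, green, blue); there is no depth.
- cams.calibration(name): a dict with "K" (3x3 intrinsics, pixels), "view" (4x4, takes a point from world to camera coordinates). Camera axes: x right, y up, looking along -z (the intrinsics and any distortion apply to the point x, -y, -z); pixel columns grow to the right and rows downward; lengths in m; the calibration is good to about 2 mm. A picture is of the moment at which its call begins: read the wrist's pose just before it. calibration takes no time and is no camera call; for the wrist camera it gives the pose at the moment of the call.
- env.close_job(): hands the job in, once; it reports no verdict.
The state is a dict: "t": time; "joint_pos": joint angles; "dq": joint speeds; "effort": joint torques, N m; "tcp_pos": TCP position; "tcp_rot": TCP orientation; "ft_force": force on the tool from outside, world axes, zero at the start; "wrist_torque": the same for the moment, N m; "grip_width": opening from 0.0 (shut) to 1.0 (fully open).
Only numpy, scipy, OpenCV 4.12 (cv2) and the standard library are available. Lean on these libraries where they do the work, as an engineer would, in place of code of your own. Each camera call takes 0.05 s, during which the arm holds its last target. There are 200 camera calls.

## Working session

There is one attempt and no reset: what is moved stays moved. The work goes in short steps, Python scripts to look and compute and a tool call to move; the robot and the scene stay as the last step left them, time stands still between calls to the robot, and variables do not carry over. Pictures are saved under pics/ and viewed, about 12 in all and at most 16, crops included, and the job is handed in when it is done.

Besides the shell and the picture viewer there is one more tool, called after ">>>" by a JSON object that holds its "name" and its "arguments". carry_out: Moves the arm, as the interface text tells. Its arguments: {"type":"object","properties":{"moves":{"type":"string"},"squeeze":{"type":"number"}},"required":["moves"]}

```bash
ls; mkdir -p pics; python3 - <<'E'
from cell import telemetry, cams, env
import cv2,numpy as np
np.set_printoptions(precision=4,suppress=True)
s=telemetry.read_state()
for k in s: print(k,s[k])
for n in ("scene","top"):
    im=cams.capture(n); cv2.imwrite(f"pics/{n}0.png",im[:,:,::-1]); c=cams.calibration(n); print(n,c)
print(cams.calibration("wrist"))
E
```

```text
pics
t 0.0
joint_pos [-1.1898  0.1165  1.4423 -0.      1.584  -0.0378]
dq [-0.0012  0.002  -0.0006  0.0012 -0.0021 -0.0006]
effort [ -0.0011 -73.1994 -63.2495  -0.0001   0.0064  -0.    ]
tcp_pos [ 0.2745 -0.6167  0.404 ]
tcp_rot [[ 0.4066 -0.9136 -0.0004]
 [-0.9136 -0.4066  0.001 ]
 [-0.0011 -0.     -1.    ]]
ft_force [0.0161 0.7237 0.0708]
wrist_torque [0.0384 0.0018 0.0032]
grip_width 0.9954066601021871
scene {'K': array([[431.1093,   0.    , 276.5709],
       [  0.    , 431.1093, 207.9474],
       [  0.    ,   0.    ,   1.    ]]), 'view': array([[-0.7184, -0.6953, -0.0218,  0.3457],
       [ 0.4522, -0.4906,  0.7449, -0.2996],
       [-0.5287,  0.5252,  0.6668, -0.9936],
       [ 0.    ,  0.    ,  0.    ,  1.    ]])}
top {'K': array([[487.1428,   0.    , 285.3784],
       [  0.    , 487.1428, 215.611 ],
       [  0.    ,   0.    ,   1.    ]]), 'view': array([[-0.0261, -0.9992, -0.0301, -0.0116],
       [ 0.9978, -0.0279,  0.0604, -0.531 ],
       [-0.0612, -0.0284,  0.9977, -1.1703],
       [ 0.    ,  0.    ,  0.    ,  1.    ]])}
{'K': array([[316.1956,   0.    , 281.2612],
       [  0.    , 316.1956, 213.6501],
       [  0.    ,   0.    ,   1.    ]]), 'view': array([[ 0.4076, -0.9132, -0.0009, -0.6755],
       [ 0.8764,  0.3915, -0.2803,  0.0375],
       [ 0.2564,  0.1135,  0.9599, -0.3788],
       [ 0.    ,  0.    ,  0.    ,  1.    ]])}
```

View pics/scene0.png

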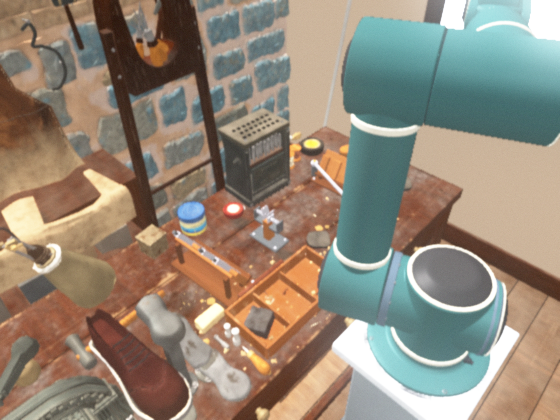

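View pics/top0.png

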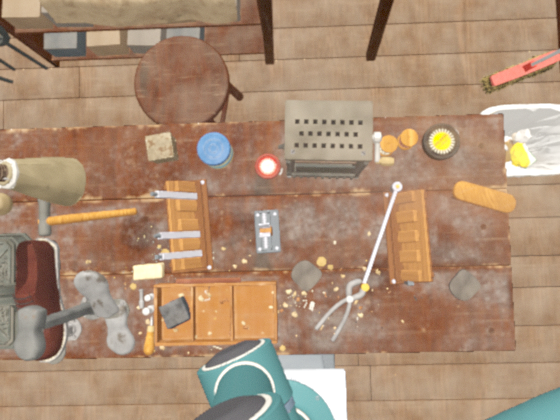

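The top view shows the rack at about (188,225) px with three bits. Their cutting ends point left, toward world +y. The clip is at (266,231), the carrier at (410,235), and the keeper runs from its hinge at (397,187) to the knob at (365,287). The jar is either the blue one at (214,150) or the one at (267,166). The scene view agrees.

```bash
cat > h.py <<'E'
from cell import telemetry, cams, env
import cv2,numpy as np
from scipy.spatial.transform import Rotation as Rn
np.set_printoptions(precision=4,suppress=True)
def ray(cal,u,v):
    K,V=cal["K"],cal["view"]; d=np.array([(u-K[0,2])/K[0,0],-(v-K[1,2])/K[1,1],-1.])
    return -V[:3,:3].T@V[:3,3], V[:3,:3].T@d
def onz(cal,u,v,z):
    o,d=ray(cal,u,v); return o+d*(z-o[2])/d[2]
def tri(*rs):
    A=0;b=0;
    for o,d in rs:
        d=d/np.linalg.norm(d);P=np.eye(3)-np.outer(d,d);A=A+P;b=b+P@o
    p=np.linalg.solve(A,b); return p,[round(1e3*np.linalg.norm(np.cross(p-o,d/np.linalg.norm(d))),1) for o,d in rs]
def proj(cal,p):
    K,V=cal["K"],cal["view"]; q=V[:3,:3]@np.asarray(p)+V[:3,3]; return K[0,0]*q[0]/-q[2]+K[0,2], K[1,1]*-q[1]/-q[2]+K[1,2]
def rot(a,yaw=0,flip=0):
    "tool z at angle a (deg) in the yz plane, tool x = +x world; then yaw about world z (deg)"
    a=np.radians(a); z=np.array([0,np.cos(a),np.sin(a)]); x=np.array([1.,0,0])*(-1 if flip else 1)
    return Rn.from_euler('z',yaw,degrees=True).as_matrix()@np.c_[x,np.cross(z,x),z]
def row(G,a,yaw=0,off=.155,base=None):
    "row to bring the point off ahead of the TCP to G with tool angle a"
    s=telemetry.read_state(); p,R=(s["tcp_pos"],s["tcp_rot"]) if base is None else base
    p=np.array(p);R=np.array(R).reshape(3,3); T=rot(a,yaw); q=np.array(G)-off*T[:,2]
    d=R.T@(q-p)*100; w=np.degrees(Rn.from_matrix(R.T@T).as_rotvec())
    print("row",d.round(2),w.round(2),"n>=",int(np.ceil(max(np.linalg.norm(d)/4.17,np.linalg.norm(w)/7.16))))
    return q,T
def snap(n,f,crop=None,k=1):
    c=cams.calibration(n); im=cams.capture(n)[:,:,::-1].copy(); cv2.imwrite(f"pics/{f}_raw.png",im)
    if crop: x0,y0,x1,y1=crop; im=im[y0:y1,x0:x1]
    if k!=1: im=cv2.resize(im,None,fx=k,fy=k,interpolation=cv2.INTER_CUBIC)
    cv2.imwrite(f"pics/{f}.png",im); np.save(f"pics/{f}.npy",c,allow_pickle=True); return c
E
python3 - <<'E'
from h import *
c=cams.calibration("top")
for n,u,v,z in [("tip1",155,193,.15),("tip3",160,236,.15),("tip4",162,256,.15),("clip",266,231,.1),("carr corner",393,282,0),("carr",388,192,.05),("hinge",397,187,.1),("knob",365,287,.1),("jarblue",214,150,.07),("oven top",290,175,.2),("red",267,166,.07)]: print(n,onz(c,u,v,z))
row([.53,.12,.24],-90)
E
```

```text
tip1 [0.5796 0.2536 0.15  ]
tip3 [0.4855 0.2436 0.15  ]
tip4 [0.4421 0.2397 0.15  ]
clip [0.4917 0.0164 0.1   ]
carr corner [ 0.3624 -0.2829  0.    ]
carr [ 0.5773 -0.2702  0.05  ]
hinge [ 0.5829 -0.2816  0.1   ]
knob [ 0.3608 -0.2018  0.1   ]
jarblue [0.6864 0.1365 0.07  ]
oven top [ 0.6029 -0.0429  0.2   ]
red [0.6446 0.0125 0.07  ]
row [-56.91 -53.3    0.97] [ -0.04   0.05 -66.01] n>= 19
```

>>> {"name": "carry_out", "arguments": {"moves": "-57 -53.3 1 0 0 -66 0; -57 -53.3 1 0 0 -66 0; -57 -53.3 1 0 0 -66 0; -57 -53.3 1 0 0 -66 0; -57 -53.3 1 0 0 -66 0; -57 -53.3 1 0 0 -66 0; -57 -53.3 1 0 0 -66 0; -57 -53.3 1 0 0 -66 0; -57 -53.3 1 0 0 -66 0; -57 -53.3 1 0 0 -66 0; -57 -53.3 1 0 0 -66 0; -57 -53.3 1 0 0 -66 0", "squeeze": 60}}

```text
t: 1.1
tcp_pos: [0.4379, -0.1422, 0.3983]
tcp_rot: [[1.0, -0.0, 0.0], [-0.0, -1.0, -0.0], [0.0, 0.0, -1.0]]
ft_force: [1.8, -0.6, -0.6]
grip_width: 0.501
```

```bash
python3 - <<'E'
from h import *
row([.53,.12,.24],-90)
E
```

```text
row [  9.21 -26.22   0.33] [ 0.01 -0.02 -0.01] n>= 7
```

>>> {"name": "carry_out", "arguments": {"moves": "9.2 -26.2 0 0 0 0 0; 9.2 -26.2 0 0 0 0 0; 9.2 -26.2 0 0 0 0 0; 9.2 -26.2 0 0 0 0 0; 9.2 -26.2 0 0 0 0 0; 9.2 -26.2 0 0 0 0 0; 9.2 -26.2 0 0 0 0 0; 9.2 -26.2 0 0 0 0 0; 9.2 -26.2 0 0 0 0 0"}}

```text
t: 1.85
tcp_pos: [0.5301, 0.119, 0.3976]
tcp_rot: [[1.0, 0.002, -0.001], [0.002, -1.0, -0.0], [-0.001, 0.0, -1.0]]
ft_force: [-0.8, -0.0, -0.8]
grip_width: 0.5
```

```bash
python3 - <<'E'
from h import *
print(telemetry.read_state()["tcp_pos"]); snap("wrist","w1",None,1.4); snap("top","t1")
E
```

```text
[0.5301 0.119  0.3976]
```

View pics/w1.png

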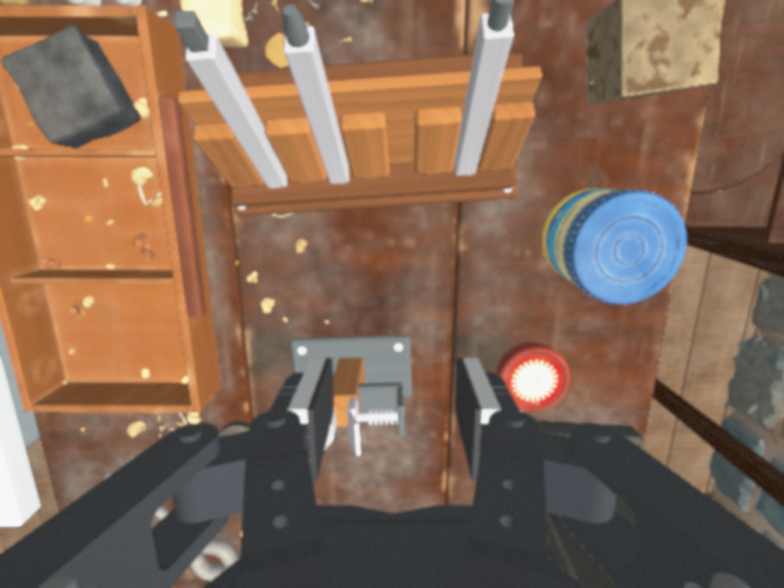

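The wrist view shows three bits with butts near (275,186), (340,182) and (467,174) and tips near (190,30), (293,22) and (502,10). The clip base corners are at (293,340) and (408,338), and the blue jar is at (628,248). Next I'll enlarge the bits.

```bash
python3 - <<'E'
import cv2
im=cv2.imread("pics/w1_raw.png")
a=cv2.resize(im[0:150,120:390],None,fx=2.9,fy=2.9,interpolation=cv2.INTER_CUBIC)
cv2.imwrite("pics/c1.png",a)
E
```

```text
(no output)
```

View pics/c1.png

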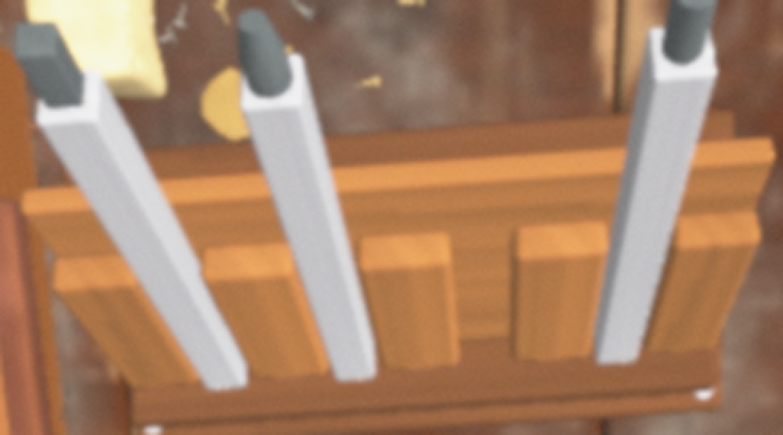

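The crop shows the front-face corners of each bit: bottoms at (204–247,388), (337–376,380) and (597–638,363), shank tops at (38–98,121), (246–306,106) and (652–714,73).

```bash
python3 - <<'E'
from h import *
from scipy.optimize import least_squares
c=np.load("pics/w1.npy",allow_pickle=True).item()
P={"A":[(204,390),(247,386),(38,124),(98,118)],"B":[(337,382),(376,378),(246,108),(306,104)],"C":[(597,364),(638,362),(652,70),(714,76)]}
def pts(B,yaw):
    R=Rn.from_euler('z',yaw).as_matrix(); ax=R@[0,.5,.866]; n=R@[0,-.866,.5]; x=R@[1,0,0]; B=np.array(B)
    return [B+.007*n-.007*x,B+.007*n+.007*x,B+.125*ax+.007*n-.007*x,B+.125*ax+.007*n+.007*x]
def f(p):
    e=[]
    for i,k in enumerate("ABC"):
        for q,(u,v) in zip(pts(p[1+3*i:4+3*i],p[0]),P[k]): e+=list(np.array(proj(c,q))-(120+u/2.9,v/2.9))
    return e
r=least_squares(f,[0.05]+[.44,.18,.03,.49,.18,.03,.58,.18,.03]); print("yaw deg",np.degrees(r.x[0])); 
for i,k in enumerate("ABC"): print(k,r.x[1+3*i:4+3*i])
print(np.array(r.fun).round(1))
# clip base
for u,v in [(293,340),(408,338),(303,351),(398,347)]: print(onz(c,u/1.4,v/1.4,.008))
print("post/jaws",onz(c,348/1.4,360/1.4,.115),onz(c,356/1.4,402/1.4,.115))
t=cams.calibration("top")
print("C butt->top px",proj(t,r.x[7:10]), "C tip",proj(t,r.x[7:10]+.14*np.array([0,.5,.866])))
E
```

```text
yaw deg 3.6799147709936744
A [0.4426 0.1827 0.0248]
B [0.4899 0.1857 0.0255]
C [0.5809 0.192  0.0275]
[ 1.  -0.4 -0.4  0.1 -0.4 -0.2  0.   0.4  0.4 -0.5  0.4  0.1 -0.6  0.2
  0.1  0.1 -0.8 -0.2 -1.2 -0.4  0.3  2.   0.9 -1.6]
[0.4424 0.047  0.008 ]
[0.5423 0.0493 0.008 ]
[0.4505 0.0367 0.008 ]
[0.5336 0.0408 0.008 ]
post/jaws [0.5017 0.0763 0.115 ] [0.5061 0.0473 0.115 ]
C butt->top px (np.float64(195.11928061564925), np.float64(197.09133649837622)) C tip (np.float64(151.37112400924653), np.float64(192.56251048467186))
```

>>> {"name": "carry_out", "arguments": {"moves": "-3 19 2 0 0 0 -0.3; -3 19 2 0 0 0 -0.3; -3 19 2 0 0 0 -0.3; -3 19 2 0 0 0 -0.3; -3 19 2 0 0 0 -0.3; -3 19 2 0 0 0 -0.3; -3 19 2 0 0 0 -0.3"}}

```text
t: 2.53
tcp_pos: [0.4991, -0.0743, 0.3784]
tcp_rot: [[1.0, -0.004, 0.0], [-0.004, -1.0, -0.0], [0.0, 0.0, -1.0]]
ft_force: [-0.2, 0.9, 0.3]
grip_width: 0.351
```

```bash
python3 - <<'E'
from h import *
print(telemetry.read_state()["tcp_pos"]); c=snap("wrist","w2")
for p in [(.49,.018,.1),(.49,.018,0)]: print(proj(c,p))
u,v=map(int,proj(c,(.49,.018,.06)))
im=cv2.imread("pics/w2_raw.png"); x0,y0=max(0,u-90),max(0,v-70); print(x0,y0)
cv2.imwrite("pics/c2.png",cv2.resize(im[y0:y0+140,x0:x0+180],None,fx=4,fy=4,interpolation=cv2.INTER_CUBIC))
E
```

```text
[ 0.4991 -0.0743  0.3784]
(np.float64(268.16439330807816), np.float64(90.0863959074864))
(np.float64(271.9984542282982), np.float64(99.2242333783522))
180 24
```

View pics/c2.png

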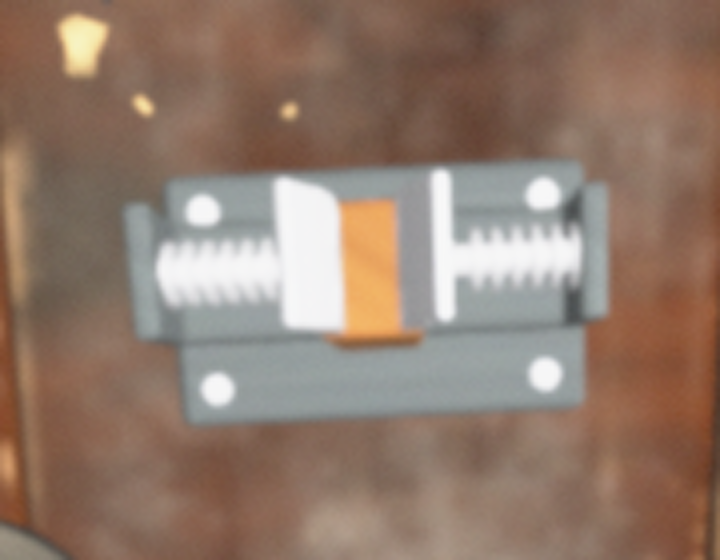

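The clip crop shows base corners at (165,180), (580,162), (585,406) and (188,422). The orange post top spans x 340–400 and y 202–333, and the mouth rims are near x=280 and x=442.

```bash
python3 - <<'E'
from h import *
c=np.load("pics/w2.npy",allow_pickle=True).item()
g=lambda u,v,z:onz(c,180+u/4,24+v/4,z)
B=np.array([g(*p,.008) for p in [(165,180),(580,162),(585,406),(188,422)]]);print(B,B.mean(0)); 
d=(B[1]-B[0]+B[2]-B[3]);print("yaw",np.degrees(np.arctan2(d[1],d[0])),np.linalg.norm(d)/2)
P=np.array([g(*p,.078) for p in [(340,203),(398,200),(402,330),(343,335)]]);print(P,P.mean(0))
M=np.array([g(*p,.115) for p in [(275,180),(446,172),(453,322),(287,328)]]);print(M,M.mean(0))
H=np.array([g(*p,.094) for p in [(123,206),(607,184),(607,316),(138,340)]]);print(H,H.mean(0))
# approach grasp bit A: yaw 3.7
A=np.array([.4426,.1827,.0255]);R=Rn.from_euler('z',3.7,degrees=True).as_matrix();ax=R@[0,.5,.866]
G=A+.112*ax; print("G",G)
b=row(G-.09*rot(-50,3.7)[:,2],-50,3.7)
E
```

```text
[[ 0.4404  0.0458  0.008 ]
 [ 0.5428  0.0495  0.008 ]
 [ 0.5461 -0.0083  0.008 ]
 [ 0.4431 -0.012   0.008 ]] [0.4931 0.0187 0.008 ]
yaw 2.0585503549137596 0.10272865865553164
[[0.4868 0.0313 0.078 ]
 [0.4983 0.0318 0.078 ]
 [0.4989 0.0075 0.078 ]
 [0.487  0.0066 0.078 ]] [0.4928 0.0193 0.078 ]
[[0.4776 0.0301 0.115 ]
 [0.5066 0.0312 0.115 ]
 [0.5079 0.0072 0.115 ]
 [0.479  0.0063 0.115 ]] [0.4928 0.0187 0.115 ]
[[0.4473 0.0288 0.094 ]
 [0.5369 0.0322 0.094 ]
 [0.5379 0.0092 0.094 ]
 [0.4486 0.0052 0.094 ]] [0.4927 0.0189 0.094 ]
G [0.439  0.2386 0.1225]
row [ -5.07 -15.45   6.84] [39.98 -1.37 -3.69] n>= 6
```

>>> {"name": "carry_out", "arguments": {"moves": "-5 -15.4 6.8 40 -1.4 -3.7 -0.3; -5 -15.4 6.8 40 -1.4 -3.7 -0.3; -5 -15.4 6.8 40 -1.4 -3.7 -0.3; -5 -15.4 6.8 40 -1.4 -3.7 -0.3; -5 -15.4 6.8 40 -1.4 -3.7 -0.3; -5 -15.4 6.8 40 -1.4 -3.7 -0.3; -5 -15.4 6.8 40 -1.4 -3.7 -0.3; -5 -15.4 6.8 40 -1.4 -3.7 -0.3; -5 -15.4 6.8 40 -1.4 -3.7 -0.3"}}

```text
t: 3.33
tcp_pos: [0.4501, 0.0818, 0.3107]
tcp_rot: [[0.998, 0.051, -0.043], [0.067, -0.766, 0.639], [-0.0, -0.641, -0.768]]
ft_force: [-0.1, -0.1, 0.3]
grip_width: 0.352
```

```bash
cat >> h.py <<'E'
BIT={"A":[.4426,.1827,.0255],"B":[.4899,.1857,.0255],"C":[.5815,.1917,.0260]}
RY=3.7; AX=Rn.from_euler('z',RY,degrees=True).as_matrix()@[0,.5,.866]
SEAT=np.array([.4928,.0188,.085]); CY=2.0; CD=Rn.from_euler('z',CY,degrees=True).as_matrix()@[0,1.,0]
def gr(k,l=.110): return np.array(BIT[k])+l*AX
E
python3 - <<'E'
from h import *
b=row(gr("A"),-50,RY); print(telemetry.read_state()["joint_pos"])
c=snap("wrist","w3",None,1.4)
E
```

```text
row [-0.08  0.22  9.09] [0.16 0.12 0.11] n>= 3
[-0.0396 -0.3247  2.0456  0.6914  1.5239 -0.1778]
```

View pics/w3.png

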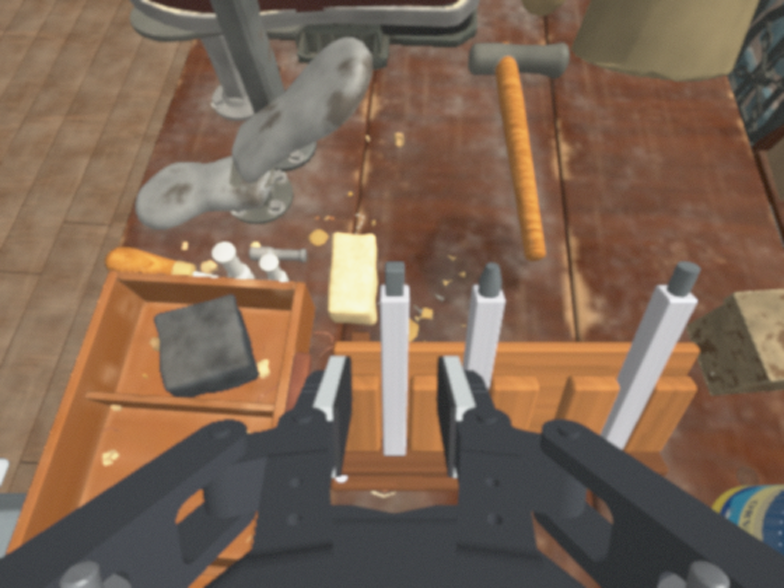

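The bit is centred between the fingers at column 395, with its neighbour clear. I'll advance and close.

>>> {"name": "carry_out", "arguments": {"moves": "0 0.2 3 0 0 0 -0.3; 0 0.2 6 0 0 0 -0.3; 0 0.2 9 0 0 0 -0.3; 0 0.2 9.1 0 0 0 -0.3; 0 0.2 9.1 0 0 0 -1; 0 0.2 9.1 0 0 0 -1; 0 0.2 9.1 0 0 0 -1; 0 0.2 9.1 0 0 0 -1; 0 0.2 9.1 0 0 0 -1; 0 0.2 9.1 0 0 0 -1", "squeeze": 100}}

```text
t: 4.22
tcp_pos: [0.4462, 0.1383, 0.2398]
tcp_rot: [[0.998, 0.051, -0.043], [0.067, -0.764, 0.641], [-0.0, -0.643, -0.766]]
ft_force: [-1.3, 0.0, -1.7]
grip_width: 0.145
```

```bash
python3 - <<'E'
from h import *
s=telemetry.read_state();p=np.array(s["tcp_pos"]);R=np.array(s["tcp_rot"]);print(s["grip_width"],s["ft_force"],p+.155*R[:,2],gr("A"))
g=p+.155*R[:,2]
row(g+[0,0,.13],-50,RY)
# place above clip
b=row(SEAT+.04*CD+[0,0,.06],-110,CY)
E
```

```text
0.14483163465355856 [-1.3092  0.0242 -1.6794] [0.4396 0.2377 0.1211] [0.4391 0.2376 0.1208]
row [-0.02 -8.36 -9.96] [-0.01  0.09  0.1 ] n>= 4
row [ 4.14 -1.02 -5.78] [-60.     0.34   1.89] n>= 9
```

>>> {"name": "carry_out", "arguments": {"moves": "0 -2.7 -3.2 0 0 0 -1; 0 -5.4 -6.4 0 0 0 -1; 0 -8.4 -10 0 0 0 -1; 4.1 -7.8 -13.8 -60 0.3 1.9 -1; 4.1 -7.8 -13.8 -60 0.3 1.9 -1; 4.1 -7.8 -13.8 -60 0.3 1.9 -1; 4.1 -7.8 -13.8 -60 0.3 1.9 -1; 4.1 -7.8 -13.8 -60 0.3 1.9 -1; 4.1 -7.8 -13.8 -60 0.3 1.9 -1; 4.1 -7.8 -13.8 -60 0.3 1.9 -1; 4.1 -7.8 -13.8 -60 0.3 1.9 -1; 4.1 -7.8 -13.8 -60 0.3 1.9 -1"}}

```text
t: 5.22
tcp_pos: [0.489, 0.1126, 0.3954]
tcp_rot: [[0.999, 0.033, 0.012], [0.035, -0.937, -0.349], [-0.001, 0.349, -0.937]]
ft_force: [0.2, -0.2, -2.2]
grip_width: 0.141
```

```bash
python3 - <<'E'
from h import *
row(SEAT+.04*CD+[0,0,.05],-110,CY); print(telemetry.read_state()["joint_pos"])
c=snap("wrist","w4",None,1.4)
E
```

```text
row [ 0.06 -3.92 10.78] [0.42 0.03 0.04] n>= 3
[ 0.2545 -0.2416  1.8095 -0.3485  1.6502  0.2045]
```

View pics/w4.png

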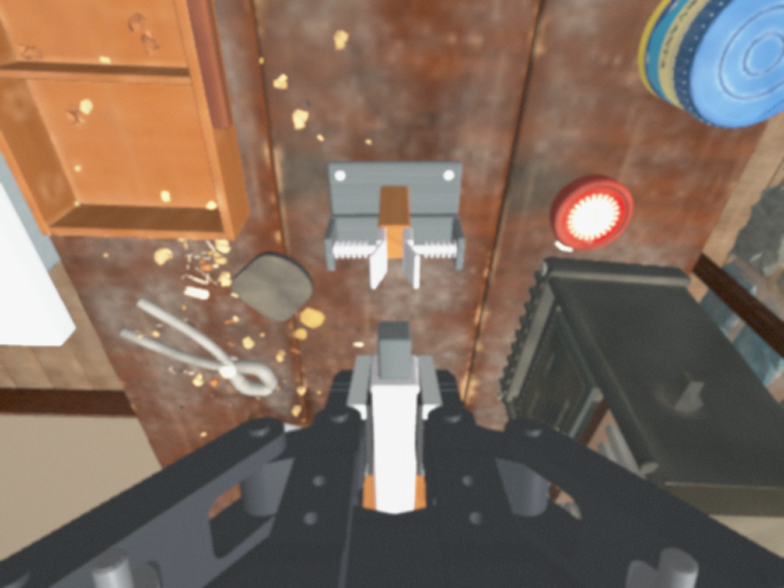

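>>> {"name": "carry_out", "arguments": {"moves": "0.1 -3.9 10.8 0.4 0 0 -1; 0.1 -3.9 10.8 0.4 0 0 -1; 0.1 -3.9 10.8 0.4 0 0 -1; 0.1 -3.9 10.8 0.4 0 0 -1; 0.1 -4.3 11.8 0.4 0 0 -1; 0.1 -4.7 12.8 0.4 0 0 -1; 0.1 -5 13.8 0.4 0 0 -1; 0.1 -5.3 14.6 0.4 0 0 -1; 0.1 -5.6 15.3 0.4 0 0 -1; 0.1 -5.6 15.5 0.4 0 0 -1; 0.1 -5.6 15.5 0.4 0 0 -1"}}

```text
t: 6.18
tcp_pos: [0.49, 0.1125, 0.2307]
tcp_rot: [[0.999, 0.034, 0.011], [0.036, -0.942, -0.334], [-0.001, 0.335, -0.942]]
ft_force: [-3.1, 4.3, 2.7]
grip_width: 0.143
```

```bash
python3 - <<'E'
from h import *
s=telemetry.read_state();p=np.array(s["tcp_pos"]);R=np.array(s["tcp_rot"]);print(s["grip_width"],s["ft_force"],s["wrist_torque"],p+.155*R[:,2],SEAT+.04*CD)
c=snap("wrist","w5"); 
E
```

```text
0.14338735514001436 [-3.1453  4.3181  2.6852] [ 0.4299  0.4302 -0.1512] [0.4917 0.0606 0.0846] [0.4914 0.0588 0.085 ]
```

>>> {"name": "carry_out", "arguments": {"moves": "0 0 0 0 0 0 -0.3; 0 0 0 0 0 0 -0.3; 0 0 0 0 0 0 -0.3; 0 0 -2 0 0 0 -0.3; 0 0 -5 0 0 0 -0.3; 0 0 -9 0 0 0 -0.3; 0 0 -11 0 0 0 -0.3; 0 0 -11 0 0 0 -0.3"}}

```text
t: 6.9
tcp_pos: [0.4891, 0.1501, 0.3389]
tcp_rot: [[0.999, 0.033, 0.017], [0.036, -0.942, -0.333], [0.005, 0.334, -0.943]]
ft_force: [-0.2, 0.3, 0.4]
grip_width: 0.35
```

```bash
python3 - <<'E'
from h import *
c=snap("wrist","w6",(130,90,430,330),2.6)
E
```

```text
(no output)
```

View pics/w6.png

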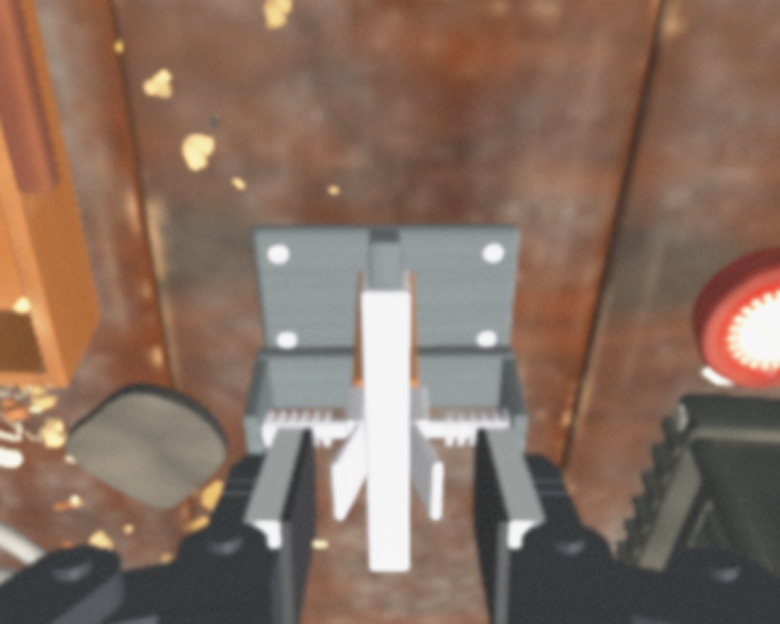

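The bit lies squarely in the clip: shank end at (386,290) and butt at (388,570) in the crop. I'll look at the carrier before taking it again.

```bash
python3 - <<'E'
from h import *
c=np.load("pics/w6.npy",allow_pickle=True).item()
g=lambda u,v:onz(c,130+u/2.6,90+v/2.6,.092)
a,b=g(386,290),g(388,570);print(a,b,np.linalg.norm(a-b),"mid",b+(a-b)/np.linalg.norm(a-b)*.07)
row([.46,-.33,.28],-90,0)
E
```

```text
[0.4911 0.0771 0.092 ] [ 0.4959 -0.048   0.092 ] 0.12510459388217632 mid [0.4932 0.022  0.092 ]
row [-4.61 48.37  6.66] [19.53 -0.48  2.04] n>= 12
```

>>> {"name": "carry_out", "arguments": {"moves": "-4.6 48.4 6.7 19.5 -0.5 2 -0.3; -4.6 48.4 6.7 19.5 -0.5 2 -0.3; -4.6 48.4 6.7 19.5 -0.5 2 -0.3; -4.6 48.4 6.7 19.5 -0.5 2 -0.3; -4.6 48.4 6.7 19.5 -0.5 2 -0.3; -4.6 48.4 6.7 19.5 -0.5 2 -0.3; -4.6 48.4 6.7 19.5 -0.5 2 -0.3; -4.6 48.4 6.7 19.5 -0.5 2 -0.3; -4.6 48.4 6.7 19.5 -0.5 2 -0.3; -4.6 48.4 6.7 19.5 -0.5 2 -0.3; -4.6 48.4 6.7 19.5 -0.5 2 -0.3; -4.6 48.4 6.7 19.5 -0.5 2 -0.3"}}

```text
t: 7.95
tcp_pos: [0.4589, -0.3339, 0.4322]
tcp_rot: [[1.0, -0.002, -0.005], [-0.002, -1.0, -0.001], [-0.005, 0.001, -1.0]]
ft_force: [1.2, 0.7, -0.1]
grip_width: 0.349
```

```bash
python3 - <<'E'
from h import *
c=snap("wrist","w7",None,1.4)
E
```

View pics/w7.png

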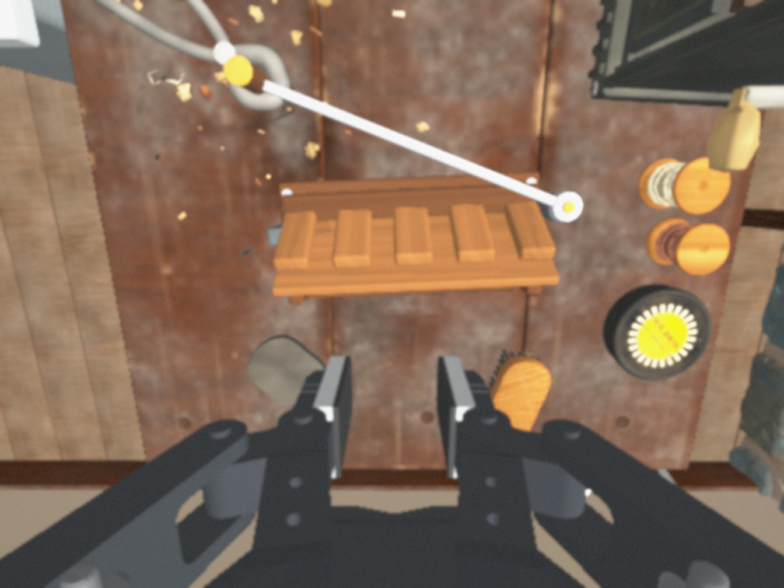

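The carrier spans columns 275–558 and rows 180–295. The knob is at (238,70) and the hinge at (568,207). I'll enlarge it.

```bash
python3 - <<'E'
import cv2
im=cv2.imread("pics/w7_raw.png")
cv2.imwrite("pics/c7.png",cv2.resize(im[120:220,190:412],None,fx=3.6,fy=3.6,interpolation=cv2.INTER_CUBIC))
E
```

```text
(no output)
```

View pics/c7.png

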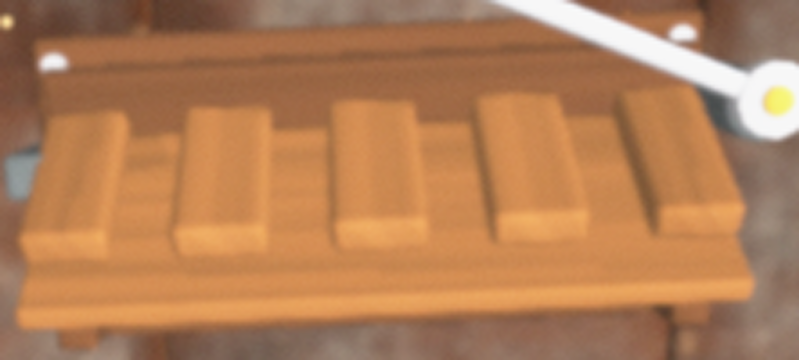

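```bash
python3 - <<'E'
from h import *
from scipy.optimize import least_squares
c=np.load("pics/w7.npy",allow_pickle=True).item()
D=[(-60,62,5,175,228),(-32,62,5,268,224),(-14,62,5,334,220),(14,62,5,428,217),(32,62,5,492,214),(60,62,5,588,210),
 (-60,62,-7,178,252),(-32,62,-7,266,250),(-14,62,-7,338,247),(14,62,-7,426,243),(32,62,-7,497,240),(60,62,-7,586,237),
 (-113,80,-7,22,303),(113,80,-7,750,274)]
def P(p,s,a,n):
    R=Rn.from_euler('z',p[3]).as_matrix(); return p[:3]+1e-3*R@np.array([s,-a*.5+n*.866,a*.866+n*.5])
def f(p,zf=None):
    q=np.array(p) if zf is None else np.array([p[0],p[1],zf,p[2]])
    return np.ravel([np.array(proj(c,P(q,*d[:3])))-(190+d[3]/3.6,120+d[4]/3.6) for d in D])
r=least_squares(f,[.46,-.28,.03,0]);print(r.x,np.degrees(r.x[3]),r.fun.round(1))
r=least_squares(lambda p:f(p,.0255),[.46,-.28,0]);print(r.x,np.degrees(r.x[2]),np.abs(r.fun).max())
x,y,yaw=r.x;R=Rn.from_euler('z',yaw).as_matrix()
for i in range(4): print("slot",i+1, np.array([x,y,.0255])+R@[(-69+46*i)/1e3,0,0], "mid",np.array([x,y,.0255])+R@[(-69+46*i)/1e3,-.035,.0606])
k=onz(c,238/1.4,70/1.4,.13);h=onz(c,568/1.4,207/1.4,.13);print("knob,hinge",k,h,np.linalg.norm(k-h))
row(SEAT-[0,-.003,0]-.043*CD+[0,-.034,.094],-70,CY)
E
```

```text
[ 0.4718 -0.2991  0.0051  0.0416] 2.385432002101426 [ 2.2 -0.7  2.  -0.7  0.2 -0.2 -0.2 -0.5 -1.4 -0.3 -2.2 -0.2  2.8  0.8
  3.3  0.3 -0.6  0.5  0.1  0.6 -3.5  0.8 -3.   0.6 -3.8 -0.2  3.9 -0.6]
[ 0.4709 -0.2951  0.0409] 2.3415880305690533 10.831498085485919
slot 1 [ 0.402  -0.2979  0.0255] mid [ 0.4034 -0.3329  0.0861]
slot 2 [ 0.448  -0.296   0.0255] mid [ 0.4494 -0.331   0.0861]
slot 3 [ 0.4939 -0.2942  0.0255] mid [ 0.4954 -0.3291  0.0861]
slot 4 [ 0.5399 -0.2923  0.0255] mid [ 0.5413 -0.3272  0.0861]
knob,hinge [ 0.3709 -0.2106  0.13  ] [ 0.5623 -0.2855  0.13  ] 0.20552222075782037
row [  3.72 -22.96  10.73] [20.17 -0.09 -2.24] n>= 7
```

```bash
python3 - <<'E'
from h import *
from scipy.optimize import least_squares
c=np.load("pics/w7.npy",allow_pickle=True).item()
D=[(-60,62,5,175,228),(-32,62,5,268,224),(-14,62,5,334,220),(14,62,5,428,217),(32,62,5,492,214),(60,62,5,588,210),
 (-60,62,-7,178,252),(-32,62,-7,266,250),(-14,62,-7,338,247),(14,62,-7,426,243),(32,62,-7,497,240),(60,62,-7,586,237)]
def P(p,s,a,n):
    R=Rn.from_euler('z',p[3]).as_matrix(); return p[:3]+1e-3*R@np.array([s,-a*.5+n*.866,a*.866+n*.5])
def f(p,zf=None):
    q=np.array(p) if zf is None else np.array([p[0],p[1],zf,p[2]])
    return np.ravel([np.array(proj(c,P(q,*d[:3])))-(190+d[3]/3.6,120+d[4]/3.6) for d in D])
r=least_squares(f,[.46,-.28,.03,0]);print(r.x,np.degrees(r.x[3]),r.fun.round(1))
r=least_squares(lambda p:f(p,.0255),[.46,-.28,0]);print(r.x,np.degrees(r.x[2]),np.abs(r.fun).max())
x,y,yaw=r.x;R=Rn.from_euler('z',yaw).as_matrix()
for i in range(4): print("slot",i+1,"mid",np.array([x,y,.0255])+R@[(-69+46*i)/1e3,-.035,.0606])
k=onz(c,238/1.4,70/1.4,.085);h=onz(c,568/1.4,207/1.4,.08);print("knob,hinge",k,h,np.linalg.norm(k-h))
E
```

```text
[ 0.4711 -0.2957  0.0217  0.0422] 2.419282770937362 [-0.6 -0.8  0.5 -0.9 -0.5 -0.5  0.5 -0.8  0.1 -0.7  0.6 -0.7  0.1  1.1
  1.9  0.5 -1.2  0.7  0.7  0.7 -2.   0.8 -0.2  0.6]
[ 0.4709 -0.295   0.0421] 2.4122872404935136 1.650438830998155
slot 1 mid [ 0.4035 -0.3329  0.0861]
slot 2 mid [ 0.4494 -0.3309  0.0861]
slot 3 mid [ 0.4954 -0.329   0.0861]
slot 4 mid [ 0.5414 -0.3271  0.0861]
knob,hinge [ 0.3563 -0.2018  0.085 ] [ 0.5813 -0.2895  0.08  ] 0.24153616396545466
```

>>> {"name": "carry_out", "arguments": {"moves": "3.7 -23 3.7 20 0 -2.2 -0.3; 3.7 -23 3.7 20 0 -2.2 -0.3; 3.7 -23 3.7 20 0 -2.2 -0.3; 3.7 -23 3.7 20 0 -2.2 -0.3; 3.7 -23 3.7 20 0 -2.2 -0.3; 3.7 -23 3.7 20 0 -2.2 -0.3; 3.7 -23 10.7 20 0 -2.2 -0.3; 3.7 -23 10.7 20 0 -2.2 -0.3; 3.7 -23 10.7 20 0 -2.2 -0.3; 3.7 -23 10.7 20 0 -2.2 -0.3"}}

```text
t: 8.83
tcp_pos: [0.4962, -0.101, 0.3244]
tcp_rot: [[0.999, 0.035, -0.013], [0.037, -0.939, 0.341], [-0.001, -0.342, -0.94]]
ft_force: [-0.0, 0.2, 0.9]
grip_width: 0.351
```

```bash
python3 - <<'E'
from h import *
print(telemetry.read_state()["tcp_pos"]); row(np.array([.4932,.022,.085])-.041*CD,-70,CY)
E
```

```text
[ 0.4962 -0.101   0.3244]
row [0.14 0.48 9.8 ] [0.02 0.08 0.1 ] n>= 3
```

>>> {"name": "carry_out", "arguments": {"moves": "0.1 0.5 3 0 0 0 -0.3; 0.1 0.5 6.5 0 0 0 -0.3; 0.1 0.5 9.8 0 0 0 -0.3; 0.1 0.5 9.8 0 0 0 -0.3; 0.1 0.5 9.8 0 0 0 -1; 0.1 0.5 9.8 0 0 0 -1; 0.1 0.5 9.8 0 0 0 -1; 0.1 0.5 9.8 0 0 0 -1; 0.1 0.5 9.8 0 0 0 -1; 0.1 0.5 9.8 0 0 0 -1"}}

```text
t: 9.67
tcp_pos: [0.497, -0.0729, 0.2338]
tcp_rot: [[0.999, 0.036, -0.008], [0.037, -0.94, 0.34], [0.005, -0.34, -0.941]]
ft_force: [-5.6, -5.0, 8.7]
grip_width: 0.141
```

```bash
cat >> h.py <<'E'
KY=2.4; SL=np.array([[.4035,-.3329,.0861],[.4494,-.3309,.0861],[.4954,-.3290,.0861],[.5414,-.3271,.0861]])
KC=Rn.from_euler('z',KY,degrees=True).as_matrix()@[0,.5,-.866]
def gp():
    s=telemetry.read_state();p=np.array(s["tcp_pos"]);R=np.array(s["tcp_rot"]); print("grip",round(s["grip_width"],3),"F",np.array(s["ft_force"]),"G",p+.155*R[:,2]); return p+.155*R[:,2]
E
python3 - <<'E'
from h import *
g=gp(); print("off from mid",g-[.4932,.022,.085])
row(g+[0,0,.13],-70,CY)
row(SL[0]-.041*KC+[0,0,.12],-130,KY)
E
```

```text
grip 0.141 F [-5.6057 -4.9514  8.6662] G [ 0.4958 -0.0202  0.088 ]
off from mid [ 0.0026 -0.0422  0.003 ]
row [  0.12  -4.38 -12.23] [ 0.15 -0.22  0.21] n>= 4
row [-10.28  12.36 -17.97] [-59.85  -0.24  -0.34] n>= 9
```

>>> {"name": "carry_out", "arguments": {"moves": "0.1 -1.4 -4 0 0 0 -1; 0.1 -2.8 -8 0 0 0 -1; 0.1 -4.3 -12 0 0 0 -1; -10.3 12.4 -18 -59.8 -0.2 -0.3 -1; -10.3 12.4 -18 -59.8 -0.2 -0.3 -1; -10.3 12.4 -18 -59.8 -0.2 -0.3 -1; -10.3 12.4 -18 -59.8 -0.2 -0.3 -1; -10.3 12.4 -18 -59.8 -0.2 -0.3 -1; -10.3 12.4 -18 -59.8 -0.2 -0.3 -1; -10.3 12.4 -18 -59.8 -0.2 -0.3 -1; -10.3 12.4 -18 -59.8 -0.2 -0.3 -1; -10.3 12.4 -18 -59.8 -0.2 -0.3 -1"}}

```text
t: 10.67
tcp_pos: [0.3997, -0.254, 0.3597]
tcp_rot: [[0.999, 0.031, 0.027], [0.041, -0.761, -0.647], [0.001, 0.648, -0.762]]
ft_force: [-1.1, 0.5, -1.6]
grip_width: 0.14
```

```bash
python3 - <<'E'
from h import *
g=gp(); print(telemetry.read_state()["joint_pos"],telemetry.read_state()["tcp_rot"])
row(SL[0]-.042*KC+[0,.0026,.0015],-130,KY)
snap("wrist","w8",None,1.4)
E
```

```text
grip 0.14 F [-1.1059  0.4634 -1.5938] G [ 0.4039 -0.3543  0.2416]
[-0.4822 -0.4055  2.0253 -0.6449  1.2012 -0.3831] [[ 0.9991  0.0313  0.0273]
 [ 0.0415 -0.7614 -0.647 ]
 [ 0.0005  0.6476 -0.762 ]]
row [ 0.05 -7.75  8.77] [ 0.36 -0.01 -0.04] n>= 3
```

View pics/w8.png

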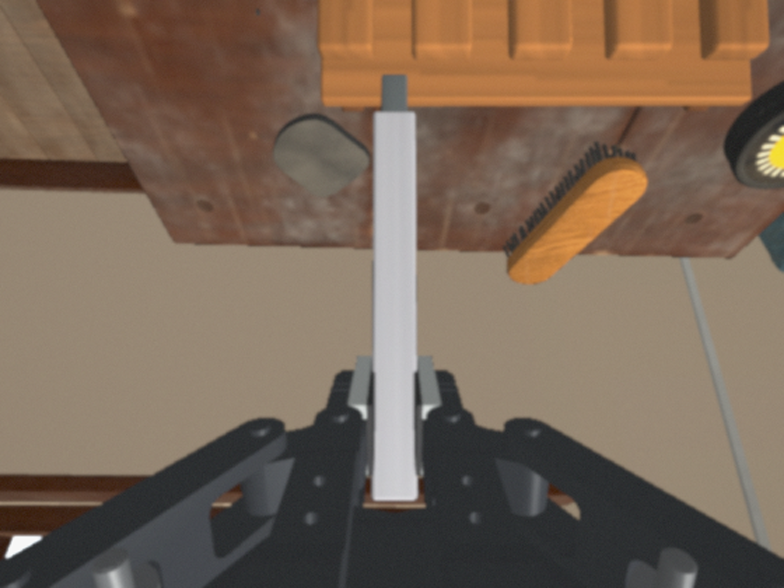

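The bit is held straight, pointing at slot 1, the gap between ribs near column 390. I'll lower it.

>>> {"name": "carry_out", "arguments": {"moves": "0 -2.3 2.6 0.3 0 0 -1; 0 -4.6 5.2 0.3 0 0 -1; 0 -5.8 6.6 0.3 0 0 -1; 0 -6.6 7.4 0.3 0 0 -1; 0 -7.2 8.1 0.3 0 0 -1; 0 -7.6 8.6 0.3 0 0 -1; 0 -7.7 8.7 0.3 0 0 -1; 0 -7.7 8.7 0.3 0 0 -1"}}

```text
t: 11.38
tcp_pos: [0.4005, -0.2514, 0.2459]
tcp_rot: [[0.999, 0.031, 0.028], [0.041, -0.767, -0.64], [0.002, 0.64, -0.768]]
ft_force: [-4.0, -0.8, 14.3]
grip_width: 0.138
```

```bash
python3 - <<'E'
from h import *
g=gp(); print(SL[0]-.042*KC+[0,.0026,.0015])
E
```

```text
grip 0.138 F [-3.9502 -0.7997 14.3148] G [ 0.4048 -0.3506  0.1268]
[ 0.4044 -0.3513  0.124 ]
```

>>> {"name": "carry_out", "arguments": {"moves": "0 0 0 0 0 0 -0.6; 0 0 0 0 0 0 -0.4; 0 0 0 0 0 0 -0.4; 0 0 0 0 0 0 -0.4; 0 0 -3 0 0 0 -0.4; 0 0 -6 0 0 0 -0.4; 0 0 -10 0 0 0 -0.4; 0 0 -13 0 0 0 -0.4; 0 0 -13 0 0 0 -0.4"}}

```text
t: 12.13
tcp_pos: [0.3966, -0.1658, 0.3479]
tcp_rot: [[0.999, 0.031, 0.032], [0.044, -0.769, -0.638], [0.005, 0.639, -0.769]]
ft_force: [-0.0, -0.2, 1.3]
grip_width: 0.298
```

```bash
python3 - <<'E'
from h import *
c=snap("wrist","w9",(80,0,480,300),1.9)
print([[80,0],proj(c,SL[0]),proj(c,SL[0]-.07*KC),proj(c,SL[0]+.055*KC)])
E
```

```text
[[80, 0], (np.float64(279.02980613648464), np.float64(159.3214542817846)), (np.float64(279.1966616519162), np.float64(240.0875504195555)), (np.float64(278.90281613468613), np.float64(97.8521844931146))]
```

View pics/w9.png

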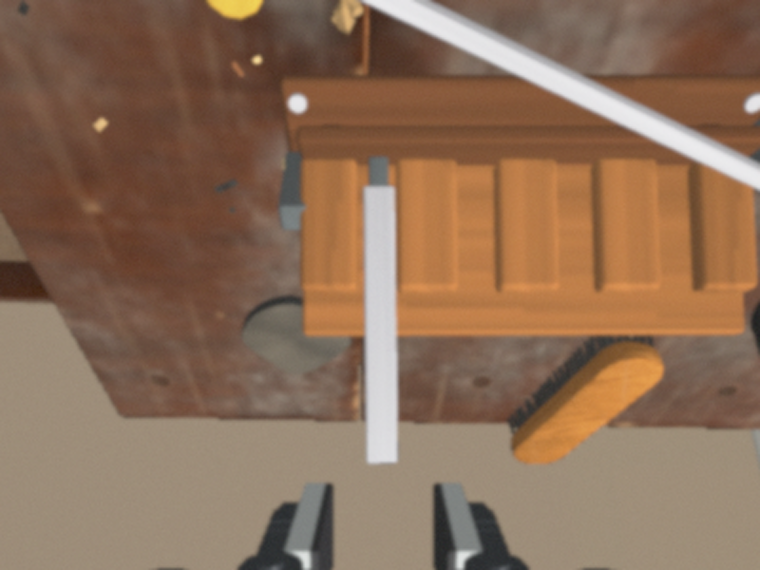

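The first bit is home in slot 1: shank end at (380,186) and butt at (381,462), against (378,186) and (378,456) predicted for home. Next is bit B.

```bash
python3 - <<'E'
from h import *
row(gr("B")-.09*rot(-50,RY)[:,2],-50,RY)
E
```

```text
row [ 11.06 -21.28 -12.8 ] [79.67 -0.18 -1.29] n>= 12
```

>>> {"name": "carry_out", "arguments": {"moves": "11 -18 -16.6 79.7 -0.2 -1.3 -0.3; 11 -18 -16.6 79.7 -0.2 -1.3 -0.3; 11 -18 -16.6 79.7 -0.2 -1.3 -0.3; 11 -18 -16.6 79.7 -0.2 -1.3 -0.3; 11 -18 -16.6 79.7 -0.2 -1.3 -0.3; 11 -18 -16.6 79.7 -0.2 -1.3 -0.3; 11 -18 -16.6 79.7 -0.2 -1.3 -0.3; 11 -18 -16.6 79.7 -0.2 -1.3 -0.3; 11 -18 -16.6 79.7 -0.2 -1.3 -0.3; 11 -21.3 -12.8 79.7 -0.2 -1.3 -0.3; 11 -21.3 -12.8 79.7 -0.2 -1.3 -0.3; 11 -21.3 -12.8 79.7 -0.2 -1.3 -0.3"}}

```text
t: 13.18
tcp_pos: [0.4956, 0.0814, 0.3009]
tcp_rot: [[0.998, 0.039, -0.048], [0.06, -0.759, 0.648], [-0.011, -0.649, -0.76]]
ft_force: [-1.0, -0.6, -0.6]
grip_width: 0.35
```

```bash
python3 - <<'E'
from h import *
gp(); row(gr("B"),-50,RY)
c=snap("wrist","w10"); im=cv2.imread("pics/w10_raw.png")
b=np.array(BIT["B"]);print([proj(c,b+l*AX) for l in (0,.125,.14)])
# white-ish shank columns at the row of grasp
hsv=cv2.cvtColor(im,cv2.COLOR_BGR2HSV)
u,v=proj(c,gr("B",.118)); v=int(v); m=(hsv[v,:,1]<45)&(hsv[v,:,2]>130); print(u,v,np.where(m)[0])
E
```

```text
grip 0.35 F [-0.9941 -0.5929 -0.6258] G [0.4882 0.1818 0.1831]
row [ 0.15 -0.56  8.55] [-0.5   0.33 -0.59] n>= 3
[(np.float64(285.4123584370207), np.float64(318.05284636378224)), (np.float64(284.73353387533945), np.float64(202.73493924124134)), (np.float64(284.6192636772219), np.float64(183.3228542383664))]
284.7836855500607 211 [200 201 202 203 204 205 209 210 216 217 218 219 220 221 236 237 273 274
 275 276 277 278 279 280 281 282 283 284 285 286 287 288 289 290 291 292
 293 294 295 412 413 414 415 416 417 418 419 420 421 422 423 424 425 426
 427 428 429 430 431 432 433 434 435]
```

The measured shank centre is column 284.0, against 284.8 predicted. I'll advance and close.

>>> {"name": "carry_out", "arguments": {"moves": "0.1 -0.6 3 -0.5 0.3 -0.6 -0.3; 0.1 -0.6 6 -0.5 0.3 -0.6 -0.3; 0.1 -0.6 8.5 -0.5 0.3 -0.6 -0.3; 0.1 -0.6 8.6 -0.5 0.3 -0.6 -0.3; 0.1 -0.6 8.6 -0.5 0.3 -0.6 -1; 0.1 -0.6 8.6 -0.5 0.3 -0.6 -1; 0.1 -0.6 8.6 -0.5 0.3 -0.6 -1; 0.1 -0.6 8.6 -0.5 0.3 -0.6 -1; 0.1 -0.6 8.6 -0.5 0.3 -0.6 -1; 0.1 -0.6 8.6 -0.5 0.3 -0.6 -1"}}

```text
t: 14.07
tcp_pos: [0.4932, 0.1419, 0.2443]
tcp_rot: [[0.998, 0.056, -0.037], [0.067, -0.768, 0.637], [0.007, -0.638, -0.77]]
ft_force: [-0.3, -1.7, 4.6]
grip_width: 0.143
```

```bash
python3 - <<'E'
from h import *
g=gp(); print(gr("B"))
row(g+[0,0,.13],-50,RY)
row(SEAT+.038*CD+[0,0,.165],-110,CY)
E
```

```text
grip 0.143 F [-0.3259 -1.6746  4.5549] G [0.4875 0.2405 0.1249]
[0.4864 0.2406 0.1208]
row [  0.16  -8.18 -10.01] [ 0.39 -0.25  0.36] n>= 4
row [ -0.46  -7.21 -13.69] [-59.61  -0.12   1.95] n>= 9
```

>>> {"name": "carry_out", "arguments": {"moves": "0.1 -2.7 -3.3 0 0 0 -1; 0.1 -5.4 -6.6 0 0 0 -1; 0.1 -8.2 -10 0 0 0 -1; -0.5 -7.2 -13.7 -59.6 -0.1 2 -1; -0.5 -7.2 -13.7 -59.6 -0.1 2 -1; -0.5 -7.2 -13.7 -59.6 -0.1 2 -1; -0.5 -7.2 -13.7 -59.6 -0.1 2 -1; -0.5 -7.2 -13.7 -59.6 -0.1 2 -1; -0.5 -7.2 -13.7 -59.6 -0.1 2 -1; -0.5 -7.2 -13.7 -59.6 -0.1 2 -1; -0.5 -7.2 -13.7 -59.6 -0.1 2 -1; -0.5 -7.2 -13.7 -59.6 -0.1 2 -1"}}

```text
t: 15.07
tcp_pos: [0.4892, 0.1101, 0.3951]
tcp_rot: [[0.999, 0.033, 0.012], [0.035, -0.937, -0.349], [-0.001, 0.349, -0.937]]
ft_force: [0.7, -0.2, -1.2]
grip_width: 0.148
```

```bash
python3 - <<'E'
from h import *
g=gp()
row(SEAT+.0435*CD+[0,0,.052],-110,CY)
row(SEAT+.0435*CD+[0,0,.001],-110,CY)
c=snap("wrist","w11"); m=SEAT+.0435*CD
# where the held bit is seen: tip row estimate, compare with bit A case
for f in ("w4","w11"):
    im=cv2.imread(f"pics/{f}_raw.png"); hsv=cv2.cvtColor(im,cv2.COLOR_BGR2HSV)
    for v in (290,330): 
        x=np.where((hsv[v,240:320,1]<45)&(hsv[v,240:320,2]>150))[0]+240; print(f,v,x.min(),x.max())
    col=hsv[200:380,281]; w=np.where((col[:,1]<45)&(col[:,2]>150))[0]+200; print(w.min(),w.max())
E
```

```text
grip 0.148 F [ 0.7167 -0.1827 -1.1818] G [0.491  0.0561 0.2498]
row [ 0.05 -4.4  10.35] [ 0.43  0.04 -0.  ] n>= 3
row [ 0.05 -6.18 15.13] [ 0.43  0.04 -0.  ] n>= 4
w4 290 251 312
w4 330 267 297
244 366
w11 290 252 311
w11 330 267 296
253 366
```

>>> {"name": "carry_out", "arguments": {"moves": "0 -4.4 10.4 0.4 0 0 -1; 0 -4.4 10.4 0.4 0 0 -1; 0 -4.4 10.4 0.4 0 0 -1; 0 -4.4 10.4 0.4 0 0 -1; 0 -4.8 11.4 0.4 0 0 -1; 0 -5.2 12.4 0.4 0 0 -1; 0 -5.5 13.4 0.4 0 0 -1; 0 -5.8 14.2 0.4 0 0 -1; 0 -6.1 14.9 0.4 0 0 -1; 0 -6.2 15.2 0.4 0 0 -1; 0 -6.2 15.2 0.4 0 0 -1"}}

```text
t: 16.03
tcp_pos: [0.4891, 0.1165, 0.2317]
tcp_rot: [[0.999, 0.033, 0.012], [0.035, -0.942, -0.335], [0.0, 0.335, -0.942]]
ft_force: [-2.8, 2.0, 8.7]
grip_width: 0.139
```

```bash
python3 - <<'E'
from h import *
g=gp();print(SEAT+.0435*CD)
E
```

```text
grip 0.139 F [-2.8205  2.0389  8.7493] G [0.491  0.0646 0.0857]
[0.4913 0.0623 0.085 ]
```

>>> {"name": "carry_out", "arguments": {"moves": "0 0 0 0 0 0 -0.3; 0 0 0 0 0 0 -0.3; 0 0 0 0 0 0 -0.3; 0 0 -2 0 0 0 -0.3; 0 0 -5 0 0 0 -0.3; 0 0 -9 0 0 0 -0.3; 0 0 -11 0 0 0 -0.3; 0 0 -11 0 0 0 -0.3"}}

```text
t: 16.7
tcp_pos: [0.488, 0.1543, 0.3392]
tcp_rot: [[0.999, 0.032, 0.016], [0.036, -0.942, -0.333], [0.005, 0.333, -0.943]]
ft_force: [-0.3, 0.5, -0.0]
grip_width: 0.348
```

```bash
cat >> h.py <<'E'
def clipmid(f):
    "bit lying in the clip: brightest white blob between the fingers, top face at z=.092"
    c=snap("wrist",f); im=cv2.imread(f"pics/{f}_raw.png"); hsv=cv2.cvtColor(im,cv2.COLOR_BGR2HSV)
    u0,v0=map(int,proj(c,SEAT+[0,0,.007])); m=((hsv[:,:,1]<40)&(hsv[:,:,2]>180)).astype(np.uint8)
    m=cv2.morphologyEx(m,cv2.MORPH_OPEN,np.ones((9,9),np.uint8)); n,l,st,ce=cv2.connectedComponentsWithStats(m)
    k=l[v0,u0]; x,y,w,h=st[k][:4]; r=cv2.minAreaRect(np.argwhere(l==k)[:,::-1].astype(np.float32)); bx=cv2.boxPoints(r)
    W=np.array([onz(c,*p,.092) for p in bx]); W=W[np.argsort(W[:,1])]; b,a=W[:2].mean(0),W[2:].mean(0)
    print("px",x,y,w,h,"len",np.linalg.norm(a-b),"butt",b,"end",a,"mid",b+.07*(a-b)/np.linalg.norm(a-b)); return b+.07*(a-b)/np.linalg.norm(a-b)
E
python3 - <<'E'
from h import *
m=clipmid("w12"); m[2]=.085
row(m-.041*CD-.09*rot(-70,CY)[:,2]+[0,0,.05],-70,CY)
E
```

```text
px 259 204 30 110 len 0.12889738278707824 butt [ 0.4891 -0.0501  0.092 ] end [0.4862 0.0787 0.092 ] mid [0.4876 0.0199 0.092 ]
row [-0.5  25.33  5.93] [39.52 -0.12  0.04] n>= 7
```

>>> {"name": "carry_out", "arguments": {"moves": "0 25.3 5.9 39.5 0 0 -0.3; 0 25.3 5.9 39.5 0 0 -0.3; 0 25.3 5.9 39.5 0 0 -0.3; 0 25.3 5.9 39.5 0 0 -0.3; 0 25.3 5.9 39.5 0 0 -0.3; 0 25.3 5.9 39.5 0 0 -0.3; 0 25.3 5.9 39.5 0 0 -0.3; 0 25.3 5.9 39.5 0 0 -0.3; 0 25.3 5.9 39.5 0 0 -0.3"}}

```text
t: 17.5
tcp_pos: [0.4965, -0.1054, 0.3624]
tcp_rot: [[0.999, 0.029, -0.014], [0.032, -0.94, 0.34], [-0.003, -0.341, -0.94]]
ft_force: [0.7, -0.5, 0.4]
grip_width: 0.351
```

```bash
python3 - <<'E'
from h import *
gp(); row(np.array([.4932,.020,.085])-.041*CD,-70,CY)
c=snap("wrist","w13",(130,0,430,240),2.6); print([((proj(c,np.array([.4928,.020,.092])+s*CD)[0]-130)*2.6,proj(c,np.array([.4928,.020,.092])+s*CD)[1]*2.6) for s in (-.07,.055)])
E
```

```text
grip 0.351 F [ 0.7447 -0.5469  0.376 ] G [ 0.4943 -0.0527  0.2167]
row [ 0.14  1.53 13.46] [ 0.09  0.12 -0.19] n>= 4
[(np.float64(397.48639310289246), np.float64(673.4400684015759)), (np.float64(396.80850215289536), np.float64(292.94991407528084))]
```

View pics/w13.png

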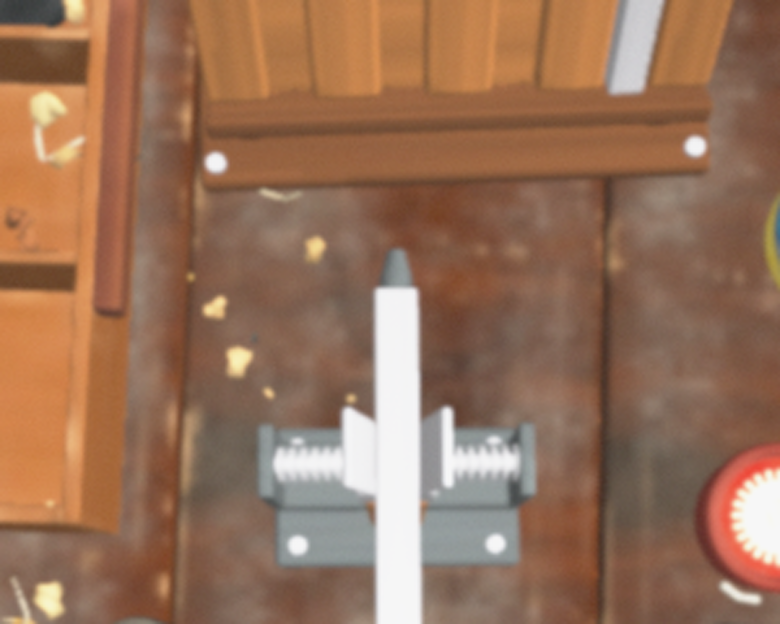

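Bit B is seated with its shank end at (397,288), close to the predicted (397,293). I'll grasp its butt end.

>>> {"name": "carry_out", "arguments": {"moves": "0.1 1.5 4 0 0 0 -0.3; 0.1 1.5 8 0 0 0 -0.3; 0.1 1.5 11.5 0 0 0 -0.3; 0.1 1.5 13.5 0 0 0 -0.3; 0.1 1.5 13.5 0 0 0 -0.3; 0.1 1.5 13.5 0 0 0 -1; 0.1 1.5 13.5 0 0 0 -1; 0.1 1.5 13.5 0 0 0 -1; 0.1 1.5 13.5 0 0 0 -1; 0.1 1.5 13.5 0 0 0 -1; 0.1 1.5 13.5 0 0 0 -1"}}

```text
t: 18.47
tcp_pos: [0.4965, -0.0732, 0.2325]
tcp_rot: [[0.999, 0.032, -0.012], [0.034, -0.94, 0.34], [-0.0, -0.34, -0.94]]
ft_force: [0.3, 0.2, 1.7]
grip_width: 0.144
```

```bash
python3 - <<'E'
from h import *
g=gp(); print("off from mid",g-[.4932,.0215,.085])
row(g+[0,0,.13],-70,CY)
row(SL[1]-.041*KC+[0,0,.12],-130,KY)
E
```

```text
grip 0.144 F [0.3277 0.2035 1.7298] G [ 0.4947 -0.0205  0.0867]
off from mid [ 0.0015 -0.042   0.0017]
row [  0.    -4.39 -12.22] [ 0.11 -0.01 -0.03] n>= 4
row [ -5.65  12.28 -18.04] [-59.89   0.08  -0.44] n>= 9
```

>>> {"name": "carry_out", "arguments": {"moves": "0 -1.4 -4 0 0 0 -1; 0 -2.8 -8 0 0 0 -1; 0 -4.4 -12.2 0 0 0 -1; -5.6 12.3 -18 -59.9 0 -0.4 -1; -5.6 12.3 -18 -59.9 0 -0.4 -1; -5.6 12.3 -18 -59.9 0 -0.4 -1; -5.6 12.3 -18 -59.9 0 -0.4 -1; -5.6 12.3 -18 -59.9 0 -0.4 -1; -5.6 12.3 -18 -59.9 0 -0.4 -1; -5.6 12.3 -18 -59.9 0 -0.4 -1; -5.6 12.3 -18 -59.9 0 -0.4 -1; -5.6 12.3 -18 -59.9 0 -0.4 -1"}}

```text
t: 19.47
tcp_pos: [0.4465, -0.2518, 0.3592]
tcp_rot: [[0.999, 0.033, 0.026], [0.042, -0.761, -0.648], [-0.002, 0.648, -0.761]]
ft_force: [0.7, -0.5, -1.7]
grip_width: 0.141
```

```bash
cat >> h.py <<'E'
def held(f):
    c=snap("wrist",f); im=cv2.imread(f"pics/{f}_raw.png"); hsv=cv2.cvtColor(im,cv2.COLOR_BGR2HSV)
    m=(hsv[:,:,1]<45)&(hsv[:,:,2]>130)
    for v in (120,160,200,240):
        x=np.where(m[v,255:310])[0]+255; print(v,x.min() if len(x) else None,x.max() if len(x) else None)
    w=np.where(m[40:360,282])[0]+40; print("rows",w.min(),w.max())
E
python3 - <<'E'
from h import *
g=gp()
row(SL[1]-.042*KC+[0,.0015,.0010],-130,KY)
held("w14")
im=cv2.imread("pics/w8_raw.png"); hsv=cv2.cvtColor(im,cv2.COLOR_BGR2HSV); m=(hsv[:,:,1]<45)&(hsv[:,:,2]>130); w=np.where(m[40:360,282])[0]+40; print("A rows",w.min(),w.max(),[np.where(m[v,255:310])[0][[0,-1]]+255 for v in (120,240)])
E
```

```text
grip 0.141 F [ 0.7042 -0.46   -1.6623] G [ 0.4504 -0.3522  0.2412]
row [-0.01 -7.66  8.84] [0.43 0.09 0.06] n>= 3
120 266 297
160 266 297
200 265 298
240 265 298
rows 71 358
A rows 80 357 [array([267, 297]), array([265, 298])]
```

>>> {"name": "carry_out", "arguments": {"moves": "0 -2.3 2.6 0.4 0 0 -1; 0 -4.6 5.2 0.4 0 0 -1; 0 -5.7 6.6 0.4 0 0 -1; 0 -6.5 7.4 0.4 0 0 -1; 0 -7.1 8.1 0.4 0 0 -1; 0 -7.4 8.5 0.4 0 0 -1; 0 -7.6 8.7 0.4 0 0 -1; 0 -7.6 8.7 0.4 0 0 -1"}}

```text
t: 20.18
tcp_pos: [0.4469, -0.2501, 0.2459]
tcp_rot: [[0.999, 0.032, 0.026], [0.041, -0.768, -0.639], [-0.0, 0.639, -0.769]]
ft_force: [-1.1, -2.4, 6.6]
grip_width: 0.144
```

```bash
python3 - <<'E'
from h import *
g=gp(); print(SL[1]-.042*KC+[0,.0015,.001])
E
```

```text
grip 0.144 F [-1.1388 -2.4212  6.5774] G [ 0.451  -0.3492  0.1267]
[ 0.4503 -0.3504  0.1235]
```

>>> {"name": "carry_out", "arguments": {"moves": "0 0 0 0 0 0 -0.6; 0 0 0 0 0 0 -0.4; 0 0 0 0 0 0 -0.4; 0 0 0 0 0 0 -0.4; 0 0 -3 0 0 0 -0.4; 0 0 -6 0 0 0 -0.4; 0 0 -10 0 0 0 -0.4; 0 0 -13 0 0 0 -0.4; 0 0 -13 0 0 0 -0.4"}}

```text
t: 20.93
tcp_pos: [0.4434, -0.1645, 0.3492]
tcp_rot: [[0.999, 0.031, 0.031], [0.043, -0.769, -0.638], [0.004, 0.639, -0.769]]
ft_force: [0.2, -0.1, 0.8]
grip_width: 0.299
```

```bash
cat >> h.py <<'E'
def homecheck(f,ks):
    "print predicted and seen butt / shank-end pixels of bits in the carrier"
    c=snap("wrist",f); im=cv2.imread(f"pics/{f}_raw.png"); hsv=cv2.cvtColor(im,cv2.COLOR_BGR2HSV)
    m=((hsv[:,:,1]<45)&(hsv[:,:,2]>130)).astype(np.uint8); m=cv2.morphologyEx(m,cv2.MORPH_OPEN,np.ones((7,7),np.uint8)); n,l,st,ce=cv2.connectedComponentsWithStats(m)
    N=np.array([0,.0061,.0035])
    for k in ks:
        M=SL[k]+N; a=np.array(proj(c,M-.07*KC)); b=np.array(proj(c,M+.055*KC)); u,v=map(int,proj(c,M)); i=l[v,u]
        print("slot",k+1,"pred butt",a,"end",b,"seen",st[i][:4] if i else None)
E
python3 - <<'E'
from h import *
homecheck("w15",[0,1])
row(gr("C")-.09*rot(-50,RY)[:,2],-50,RY)
E
```

```text
slot 1 pred butt [223.5095 238.6561] end [225.0756  92.782 ] seen [216  96  21 147]
slot 2 pred butt [278.7457 238.4954] end [278.5287  92.6937] seen [272  95  18 148]
row [ 15.56 -21.55 -12.92] [79.66 -0.13 -1.31] n>= 12
```

Both bits sit alike, 3–4 px from the prediction (about 2 mm). Next is bit C.

>>> {"name": "carry_out", "arguments": {"moves": "15.6 -18.4 -16.7 79.7 -0.1 -1.3 -0.3; 15.6 -18.4 -16.7 79.7 -0.1 -1.3 -0.3; 15.6 -18.4 -16.7 79.7 -0.1 -1.3 -0.3; 15.6 -18.4 -16.7 79.7 -0.1 -1.3 -0.3; 15.6 -18.4 -16.7 79.7 -0.1 -1.3 -0.3; 15.6 -18.4 -16.7 79.7 -0.1 -1.3 -0.3; 15.6 -18.4 -16.7 79.7 -0.1 -1.3 -0.3; 15.6 -18.4 -16.7 79.7 -0.1 -1.3 -0.3; 15.6 -18.4 -16.7 79.7 -0.1 -1.3 -0.3; 15.6 -21.5 -12.9 79.7 -0.1 -1.3 -0.3; 15.6 -21.5 -12.9 79.7 -0.1 -1.3 -0.3; 15.6 -21.5 -12.9 79.7 -0.1 -1.3 -0.3"}}

```text
t: 21.98
tcp_pos: [0.5882, 0.0865, 0.301]
tcp_rot: [[0.998, 0.039, -0.047], [0.06, -0.759, 0.648], [-0.011, -0.649, -0.76]]
ft_force: [-0.2, -0.5, -0.6]
grip_width: 0.349
```

```bash
python3 - <<'E'
from h import *
gp(); row(gr("C"),-50,RY)
c=snap("wrist","w16"); im=cv2.imread("pics/w16_raw.png")
b=np.array(BIT["C"]);print([proj(c,b+l*AX) for l in (0,.125,.14)])
hsv=cv2.cvtColor(im,cv2.COLOR_BGR2HSV)
u,v=proj(c,gr("C",.118)); v=int(v); m=(hsv[v,:,1]<45)&(hsv[v,:,2]>130); x=np.where(m)[0]; print(u,v,x[(x>250)&(x<320)])
E
```

```text
grip 0.349 F [-0.1631 -0.4868 -0.6316] G [0.5809 0.1869 0.1832]
row [ 0.04 -0.66  8.58] [-0.51  0.3  -0.58] n>= 3
[(np.float64(284.0583568624057), np.float64(316.8692309106449)), (np.float64(282.9681207448843), np.float64(201.17313803866622)), (np.float64(282.7846049936451), np.float64(181.69840677851843))]
283.04866424558037 209 [271 272 273 274 275 276 277 278 279 280 281 282 283 284 285 286 287 288
 289 290 291 292]
```

>>> {"name": "carry_out", "arguments": {"moves": "0 -0.6 3 -0.5 0.3 -0.6 -0.3; 0 -0.6 6 -0.5 0.3 -0.6 -0.3; 0 -0.6 8.5 -0.5 0.3 -0.6 -0.3; 0 -0.6 8.7 -0.5 0.3 -0.6 -0.3; 0 -0.6 8.7 -0.5 0.3 -0.6 -1; 0 -0.6 8.7 -0.5 0.3 -0.6 -1; 0 -0.6 8.7 -0.5 0.3 -0.6 -1; 0 -0.6 8.7 -0.5 0.3 -0.6 -1; 0 -0.6 8.7 -0.5 0.3 -0.6 -1; 0 -0.6 8.7 -0.5 0.3 -0.6 -1"}}

```text
t: 22.87
tcp_pos: [0.5849, 0.1476, 0.2439]
tcp_rot: [[0.998, 0.056, -0.036], [0.066, -0.768, 0.637], [0.008, -0.638, -0.77]]
ft_force: [0.3, -0.1, 1.3]
grip_width: 0.144
```

```bash
python3 - <<'E'
from h import *
g=gp(); print(gr("C"))
row(g+[0,0,.13],-50,RY)
row(SEAT+.0435*CD+[0,0,.165],-110,CY)
E
```

```text
grip 0.144 F [ 0.3445 -0.0827  1.2542] G [0.5793 0.2463 0.1245]
[0.578  0.2466 0.1213]
row [  0.18  -8.19 -10.01] [ 0.38 -0.29  0.37] n>= 4
row [ -9.62  -7.72 -13.41] [-59.62  -0.16   1.94] n>= 9
```

>>> {"name": "carry_out", "arguments": {"moves": "0.2 -2.7 -3.3 0 0 0 -1; 0.2 -5.4 -6.6 0 0 0 -1; 0.2 -8.2 -10 0 0 0 -1; -9.6 -7.7 -13.4 -59.6 -0.2 1.9 -1; -9.6 -7.7 -13.4 -59.6 -0.2 1.9 -1; -9.6 -7.7 -13.4 -59.6 -0.2 1.9 -1; -9.6 -7.7 -13.4 -59.6 -0.2 1.9 -1; -9.6 -7.7 -13.4 -59.6 -0.2 1.9 -1; -9.6 -7.7 -13.4 -59.6 -0.2 1.9 -1; -9.6 -7.7 -13.4 -59.6 -0.2 1.9 -1; -9.6 -7.7 -13.4 -59.6 -0.2 1.9 -1; -9.6 -7.7 -13.4 -59.6 -0.2 1.9 -1"}}

```text
t: 23.87
tcp_pos: [0.4895, 0.1156, 0.3951]
tcp_rot: [[0.999, 0.034, 0.012], [0.036, -0.937, -0.349], [-0.001, 0.349, -0.937]]
ft_force: [-0.5, 0.2, -1.8]
grip_width: 0.14
```

```bash
python3 - <<'E'
from h import *
g=gp()
row(SEAT+.0425*CD+[0,0,.052],-110,CY)
row(SEAT+.0425*CD+[0,0,.001],-110,CY)
c=snap("wrist","w17")
for f in ("w11","w17"):
    im=cv2.imread(f"pics/{f}_raw.png"); hsv=cv2.cvtColor(im,cv2.COLOR_BGR2HSV)
    for v in (290,330): 
        x=np.where((hsv[v,240:320,1]<45)&(hsv[v,240:320,2]>150))[0]+240; print(f,v,x.min(),x.max())
    col=hsv[200:380,281]; w=np.where((col[:,1]<45)&(col[:,2]>150))[0]+200; print(w.min(),w.max())
E
```

```text
grip 0.14 F [-0.478   0.1668 -1.797 ] G [0.4913 0.0615 0.2498]
row [ 0.   -3.8  10.58] [0.42 0.03 0.09] n>= 3
row [ 0.01 -5.58 15.36] [0.42 0.03 0.09] n>= 4
w11 290 252 311
w11 330 267 296
253 366
w17 290 251 311
w17 330 267 296
247 366
```

>>> {"name": "carry_out", "arguments": {"moves": "0 -3.8 10.6 0.4 0 0 -1; 0 -3.8 10.6 0.4 0 0 -1; 0 -3.8 10.6 0.4 0 0 -1; 0 -3.8 10.6 0.4 0 0 -1; 0 -4.2 11.6 0.4 0 0 -1; 0 -4.6 12.6 0.4 0 0 -1; 0 -4.9 13.6 0.4 0 0 -1; 0 -5.2 14.4 0.4 0 0 -1; 0 -5.5 15.1 0.4 0 0 -1; 0 -5.6 15.4 0.4 0 0 -1; 0 -5.6 15.4 0.4 0 0 -1"}}

```text
t: 24.83
tcp_pos: [0.4896, 0.1157, 0.2317]
tcp_rot: [[0.999, 0.034, 0.012], [0.036, -0.942, -0.335], [-0.001, 0.335, -0.942]]
ft_force: [-2.3, 0.9, 9.5]
grip_width: 0.144
```

```bash
python3 - <<'E'
from h import *
g=gp();print(SEAT+.0425*CD)
E
```

```text
grip 0.144 F [-2.3015  0.8701  9.4618] G [0.4914 0.0638 0.0857]
[0.4913 0.0613 0.085 ]
```

Same as before. I'll release and retract.

>>> {"name": "carry_out", "arguments": {"moves": "0 0 0 0 0 0 -0.3; 0 0 0 0 0 0 -0.3; 0 0 0 0 0 0 -0.3; 0 0 -2 0 0 0 -0.3; 0 0 -5 0 0 0 -0.3; 0 0 -9 0 0 0 -0.3; 0 0 -11 0 0 0 -0.3; 0 0 -11 0 0 0 -0.3"}}

```text
t: 25.5
tcp_pos: [0.4885, 0.1534, 0.3393]
tcp_rot: [[0.999, 0.034, 0.016], [0.037, -0.942, -0.333], [0.004, 0.333, -0.943]]
ft_force: [0.1, -0.4, 0.5]
grip_width: 0.352
```

```bash
python3 - <<'E'
from h import *
m=clipmid("w18"); m[0]=.4932; m[2]=.085
row(m-.041*CD-.09*rot(-70,CY)[:,2]+[0,0,.05],-70,CY)
E
```

```text
px 258 203 31 110 len 0.12829251971235514 butt [ 0.4893 -0.0496  0.092 ] end [0.4863 0.0787 0.092 ] mid [0.4877 0.0204 0.092 ]
row [-0.03 25.21  5.9 ] [39.52 -0.09  0.13] n>= 7
```

>>> {"name": "carry_out", "arguments": {"moves": "0 25.2 5.9 39.5 0 0 -0.3; 0 25.2 5.9 39.5 0 0 -0.3; 0 25.2 5.9 39.5 0 0 -0.3; 0 25.2 5.9 39.5 0 0 -0.3; 0 25.2 5.9 39.5 0 0 -0.3; 0 25.2 5.9 39.5 0 0 -0.3; 0 25.2 5.9 39.5 0 0 -0.3; 0 25.2 5.9 39.5 0 0 -0.3; 0 25.2 5.9 39.5 0 0 -0.3"}}

```text
t: 26.3
tcp_pos: [0.4974, -0.1053, 0.3622]
tcp_rot: [[0.999, 0.031, -0.015], [0.034, -0.94, 0.34], [-0.004, -0.341, -0.94]]
ft_force: [-0.2, 0.3, 0.0]
grip_width: 0.348
```

```bash
python3 - <<'E'
from h import *
gp(); row(np.array([.4932,.0215,.085])-.041*CD,-70,CY)
c=snap("wrist","w19"); im=cv2.imread("pics/w19_raw.png"); hsv=cv2.cvtColor(im,cv2.COLOR_BGR2HSV)
for f in ("w13","w19"):
    im=cv2.imread(f"pics/{f}_raw.png"); hsv=cv2.cvtColor(im,cv2.COLOR_BGR2HSV); m=(hsv[:,:,1]<45)&(hsv[:,:,2]>130)
    w=np.where(m[60:240,283])[0]+60; print(w.min(),w.max(),[np.where(m[v,255:320])[0][[0,-1]]+255 for v in (130,215)])
print(proj(c,np.array([.4928,.0215,.092])-.04*CD),proj(c,np.array([.4928,.0215,.092])+.055*CD))
E
```

```text
grip 0.348 F [-0.1961  0.2755  0.0288] G [ 0.4951 -0.0526  0.2164]
row [ 0.07  1.39 13.48] [ 0.09  0.18 -0.12] n>= 4
96 239 [array([273, 291]), array([255, 319])]
96 239 [array([273, 290]), array([255, 319])]
(np.float64(282.175009517265), np.float64(221.43555087835887)) (np.float64(282.1666692296797), np.float64(110.98519161669472))
```

Same picture as for bit B, so I'll grasp.

>>> {"name": "carry_out", "arguments": {"moves": "0.1 1.4 4 0 0 0 -0.3; 0.1 1.4 8 0 0 0 -0.3; 0.1 1.4 11.5 0 0 0 -0.3; 0.1 1.4 13.5 0 0 0 -0.3; 0.1 1.4 13.5 0 0 0 -0.3; 0.1 1.4 13.5 0 0 0 -1; 0.1 1.4 13.5 0 0 0 -1; 0.1 1.4 13.5 0 0 0 -1; 0.1 1.4 13.5 0 0 0 -1; 0.1 1.4 13.5 0 0 0 -1; 0.1 1.4 13.5 0 0 0 -1"}}

```text
t: 27.27
tcp_pos: [0.4972, -0.0722, 0.2325]
tcp_rot: [[0.999, 0.033, -0.013], [0.036, -0.94, 0.34], [-0.001, -0.34, -0.94]]
ft_force: [-1.3, 0.4, 2.4]
grip_width: 0.143
```

```bash
python3 - <<'E'
from h import *
g=gp(); print("off from mid",g-[.4932,.0215,.085])
row(g+[0,0,.13],-70,CY)
row(SL[2]-.041*KC+[0,0,.12],-130,KY)
E
```

```text
grip 0.143 F [-1.3142  0.4363  2.3784] G [ 0.4952 -0.0194  0.0868]
off from mid [ 0.002  -0.0409  0.0018]
row [ -0.02  -4.4  -12.22] [0.1  0.06 0.04] n>= 4
row [ -1.16  12.34 -18.06] [-59.9    0.11  -0.35] n>= 9
```

>>> {"name": "carry_out", "arguments": {"moves": "0 -1.4 -4 0 0 0 -1; 0 -2.8 -8 0 0 0 -1; 0 -4.4 -12.2 0 0 0 -1; -1.2 12.3 -18.1 -59.9 0.1 -0.4 -1; -1.2 12.3 -18.1 -59.9 0.1 -0.4 -1; -1.2 12.3 -18.1 -59.9 0.1 -0.4 -1; -1.2 12.3 -18.1 -59.9 0.1 -0.4 -1; -1.2 12.3 -18.1 -59.9 0.1 -0.4 -1; -1.2 12.3 -18.1 -59.9 0.1 -0.4 -1; -1.2 12.3 -18.1 -59.9 0.1 -0.4 -1; -1.2 12.3 -18.1 -59.9 0.1 -0.4 -1; -1.2 12.3 -18.1 -59.9 0.1 -0.4 -1"}}

```text
t: 28.27
tcp_pos: [0.4917, -0.2496, 0.3601]
tcp_rot: [[0.999, 0.034, 0.028], [0.044, -0.761, -0.648], [-0.001, 0.648, -0.761]]
ft_force: [-0.7, 0.5, -1.9]
grip_width: 0.142
```

```bash
python3 - <<'E'
from h import *
g=gp()
row(SL[2]-.041*KC+[0,.0015,.0010],-130,KY)
held("w20")
E
```

```text
grip 0.142 F [-0.709   0.4752 -1.9286] G [ 0.496  -0.3499  0.2421]
row [ 0.05 -7.78  8.97] [ 0.41 -0.04  0.11] n>= 3
120 266 297
160 266 297
200 266 297
240 266 298
rows 74 359
```

>>> {"name": "carry_out", "arguments": {"moves": "0 -2.3 2.6 0.4 0 0 -1; 0 -4.6 5.2 0.4 0 0 -1; 0 -5.8 6.6 0.4 0 0 -1; 0 -6.6 7.5 0.4 0 0 -1; 0 -7.2 8.2 0.4 0 0 -1; 0 -7.5 8.6 0.4 0 0 -1; 0 -7.7 8.8 0.4 0 0 -1; 0 -7.7 8.8 0.4 0 0 -1"}}

```text
t: 28.98
tcp_pos: [0.492, -0.2477, 0.245]
tcp_rot: [[0.999, 0.033, 0.028], [0.043, -0.769, -0.638], [0.0, 0.639, -0.769]]
ft_force: [-0.9, -1.0, 2.9]
grip_width: 0.143
```

```bash
python3 - <<'E'
from h import *
g=gp(); print(SL[2]-.041*KC+[0,.0015,.001])
E
```

```text
grip 0.143 F [-0.9447 -1.0047  2.8843] G [ 0.4963 -0.3466  0.1257]
[ 0.4963 -0.348   0.1226]
```

>>> {"name": "carry_out", "arguments": {"moves": "0 0 0 0 0 0 -0.6; 0 0 0 0 0 0 -0.4; 0 0 0 0 0 0 -0.4; 0 0 0 0 0 0 -0.4; 0 0 -3 0 0 0 -0.4; 0 0 -6 0 0 0 -0.4; 0 0 -10 0 0 0 -0.4; 0 0 -13 0 0 0 -0.4; 0 0 -13 0 0 0 -0.4"}}

```text
t: 29.73
tcp_pos: [0.4884, -0.1621, 0.3489]
tcp_rot: [[0.999, 0.031, 0.033], [0.045, -0.769, -0.638], [0.005, 0.639, -0.77]]
ft_force: [-0.7, -0.3, 1.9]
grip_width: 0.301
```

```bash
python3 - <<'E'
from h import *
homecheck("w21",[0,1,2])
c=np.load("pics/w21.npy",allow_pickle=True).item()
print(proj(c,[.3563,-.2018,.08]),proj(c,[.5813,-.2895,.08]))
im=cv2.imread("pics/w21_raw.png"); cv2.imwrite("pics/v21.png",cv2.resize(im,None,fx=1.4,fy=1.4))
snap("scene","s2"); snap("top","t2")
E
```

```text
slot 1 pred butt [168.6277 239.4525] end [171.962   93.5159] seen [161  97  24 147]
slot 2 pred butt [223.9315 239.2841] end [225.4731  93.4741] seen [217  96  21 148]
slot 3 pred butt [279.2555 239.1774] end [279.0068  93.5383] seen [271  96  19 148]
(np.float64(26.459748298698543), np.float64(-26.140127007303505)) (np.float64(389.5341949352147), np.float64(120.76869856148444))
```

View pics/v21.png

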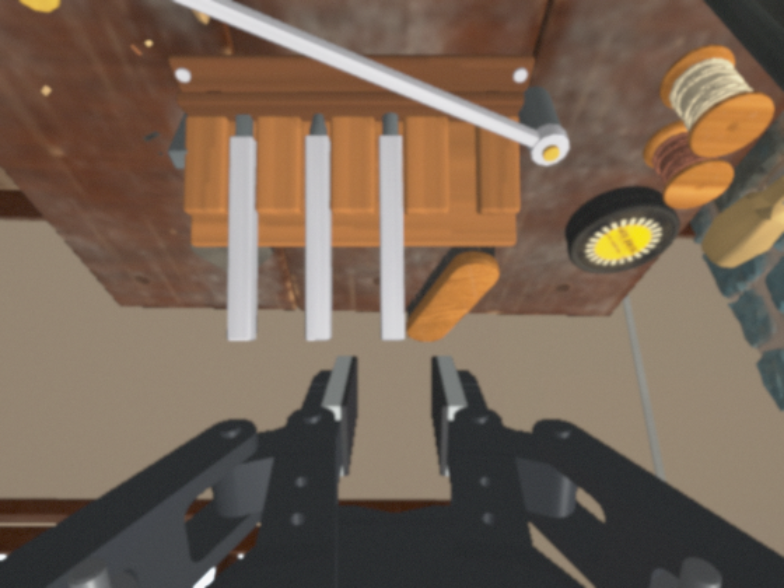

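All three bits are cutting end down at matching depth, with slot 4 free and the keeper still open. I'll triangulate the hinge and the knob.

```bash
python3 - <<'E'
from h import *
w7=np.load("pics/w7.npy",allow_pickle=True).item(); w21=np.load("pics/w21.npy",allow_pickle=True).item(); tc=cams.calibration("top")
def yel(f,u,v,r):
    im=cv2.imread(f); hsv=cv2.cvtColor(im,cv2.COLOR_BGR2HSV); m=(abs(hsv[:,:,0].astype(int)-26)<8)&(hsv[:,:,1]>140)&(hsv[:,:,2]>130)
    p=np.argwhere(m); p=p[np.hypot(p[:,1]-u,p[:,0]-v)<r]; print(f,len(p),p.mean(0)[::-1] if len(p) else ""); return p.mean(0)[::-1]
print("hinge top",tri(ray(w7,568/1.4,207/1.4),ray(w21,550/1.4,150/1.4)))
a=yel("pics/w7_raw.png",170,50,14)
for f in ("pics/top0.png","pics/t2_raw.png"):
    b=yel(f,365,287,10); print("knob top",tri(ray(w7,*a),ray(tc,*b)))
row([.335,-.16,.30],-90,0)
E
```

```text
hinge top (array([ 0.5885, -0.2911,  0.0608]), [np.float64(0.1), np.float64(0.1)])
pics/w7_raw.png 296 [170.2432  50.8378]
pics/top0.png 8 [364.25  287.375]
knob top (array([ 0.3581, -0.2023,  0.0872]), [np.float64(1.0), np.float64(1.0)])
pics/t2_raw.png 4 [367.25 289.25]
knob top (array([ 0.3574, -0.2058,  0.0947]), [np.float64(2.6), np.float64(2.6)])
row [-15.28   6.28  -9.3 ] [39.57 -0.8   2.44] n>= 6
```

```bash
python3 - <<'E'
from h import *
row([.352,-.150,.16],-90,0,off=.173)
E
```

```text
row [-13.53  -2.21  -0.49] [39.57 -0.8   2.44] n>= 6
```

>>> {"name": "carry_out", "arguments": {"moves": "-13.5 -2.2 -0.5 39.6 -0.8 2.4 -1; -13.5 -2.2 -0.5 39.6 -0.8 2.4 -1; -13.5 -2.2 -0.5 39.6 -0.8 2.4 -1; -13.5 -2.2 -0.5 39.6 -0.8 2.4 -1; -13.5 -2.2 -0.5 39.6 -0.8 2.4 -1; -13.5 -2.2 -0.5 39.6 -0.8 2.4 -1; -13.5 -2.2 -0.5 39.6 -0.8 2.4 -1; -13.5 -2.2 -0.5 39.6 -0.8 2.4 -1; -13.5 -2.2 -0.5 39.6 -0.8 2.4 -1", "squeeze": 30}}

```text
t: 30.63
tcp_pos: [0.3523, -0.1503, 0.3326]
tcp_rot: [[1.0, -0.001, -0.002], [-0.001, -1.0, -0.002], [-0.002, 0.002, -1.0]]
ft_force: [0.0, 0.7, 0.1]
grip_width: 0.0
```

```bash
python3 - <<'E'
from h import *
gp();row([.352,-.150,.058],-90,0,off=.173); row([.346,-.284,.058],-90,0,off=.173)
c=snap("wrist","w22",None,1.4); print(np.array(proj(c,[.358,-.202,.088]))*1.4)
E
```

```text
grip 0.0 F [0.0351 0.721  0.1282] G [ 0.3521 -0.1506  0.1776]
row [-0.01 -0.05 10.16] [ 0.1   0.1  -0.04] n>= 3
row [-0.61 13.35 10.18] [ 0.1   0.1  -0.04] n>= 5
[404.7641 403.8482]
```

View pics/w22.png

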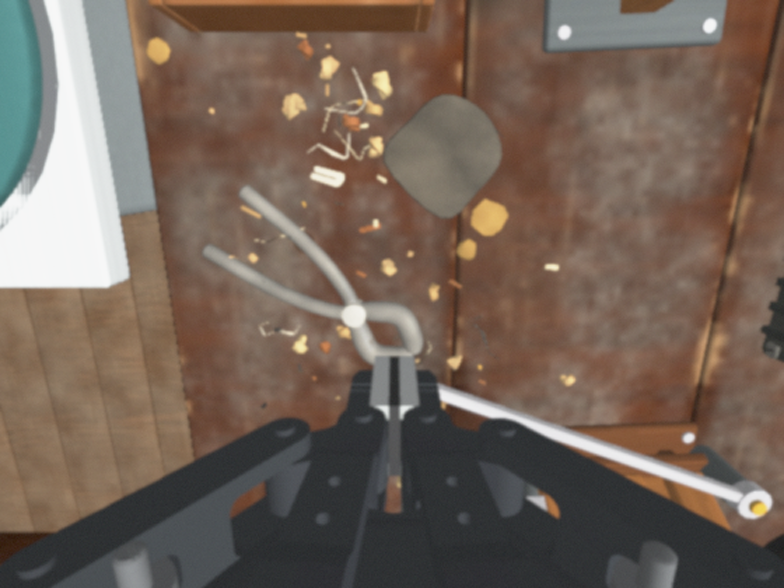

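The knob is hidden behind the closed fingers, as predicted at (405,404), and the fingers are on its +y side. I'll descend there and push it along its arc.

>>> {"name": "carry_out", "arguments": {"moves": "0 0 4 0 0 0 -1; 0 0 8 0 0 0 -1; 0 0 10.2 0 0 0 -1; 0 0 10.2 0 0 0 -1; 0 3 10.2 0 0 0 -1; 0 5 10.2 0 0 0 -1; -0.1 7 10.2 0 0 0 -1; -0.2 8.5 10.2 0 0 0 -1; -0.4 10 10.2 0 0 0 -1; -0.6 11.5 10.2 0 0 0 -1; -0.6 12.3 10.2 0 0 0 -1; -0.6 12.3 10.2 0 0 0 -1"}}

```text
t: 31.68
tcp_pos: [0.3466, -0.2741, 0.2325]
tcp_rot: [[1.0, -0.001, -0.0], [-0.001, -1.0, -0.001], [0.0, 0.001, -1.0]]
ft_force: [0.2, 1.4, 0.0]
grip_width: 0.004
```

```bash
python3 - <<'E'
from h import *
gp();row([.346,-.284,.058],-90,0,off=.173)
c=snap("wrist","w23"); im=cv2.imread("pics/w23_raw.png"); hsv=cv2.cvtColor(im,cv2.COLOR_BGR2HSV)
hp=np.array(proj(c,[.5885,-.291,.061])); print(hp)
m=((hsv[:,:,1]<45)&(hsv[:,:,2]>150)).astype(np.uint8); n,l,st,ce=cv2.connectedComponentsWithStats(m)
for i in range(1,n):
    if st[i][4]>150: print(st[i])
E
```

```text
grip 0.004 F [0.2385 1.4424 0.0088] G [ 0.3466 -0.2742  0.0775]
row [-0.05  0.99  0.15] [ 0.06  0.   -0.05] n>= 1
[759.9916 301.073 ]
[  73    0  253  143 8705]
[265 255  14  45 419]
[285 255  13  45 403]
[ 322  290  238   84 5679]
[378 347  22  23 225]
[ 84 399  23  21 377]
```

>>> {"name": "carry_out", "arguments": {"moves": "0 0.5 0 0 0 0 -1; 0 0.9 0 0 0 0 -1; 0 1.1 0 0 0 0 -1; 0 1.1 0 0 0 0 -1"}}

```text
t: 32.07
tcp_pos: [0.3465, -0.2827, 0.2314]
tcp_rot: [[1.0, 0.001, -0.001], [0.001, -1.0, 0.006], [-0.001, -0.006, -1.0]]
ft_force: [-0.4, 24.9, 12.4]
grip_width: 0.001
```

The force rose to 25 N, so the lever is at its stop. I'll back off and check.

>>> {"name": "carry_out", "arguments": {"moves": "0 -1 0 0 0 0 -1; 0 -3 0 0 0 0 -1; 0 -5 -2 0 0 0 -1; 0 -6 -6 0 0 0 -1; 0 -6 -10 0 0 0 -1; 0 -4 -14 0 0 0 -1; 0 0 -18 0 0 0 -1; 3 3 -20 0 0 0 -1; 3 3 -20 0 0 0 -1; 3 3 -20 0 0 0 -1"}}

```text
t: 32.9
tcp_pos: [0.3776, -0.3159, 0.4336]
tcp_rot: [[1.0, -0.001, 0.001], [-0.001, -1.0, -0.002], [0.001, 0.002, -1.0]]
ft_force: [0.3, -0.2, -0.1]
grip_width: -0.003
```

```bash
python3 - <<'E'
from h import *
gp(); c=snap("wrist","w24"); snap("top","t3"); im=cv2.imread("pics/w24_raw.png"); t=cv2.imread("pics/t3_raw.png")
a=cv2.resize(im,None,fx=1.0,fy=1.0); b=cv2.resize(t[150:310,340:500],(420,420)); 
v=np.hstack([a,b]); v=cv2.resize(v,(790,int(420*790/v.shape[1]))); cv2.imwrite("pics/v24.png",v)
print("pred knob shut",proj(c,[.3437,-.3013,.088]),"hinge",proj(c,[.5885,-.291,.061]))
hsv=cv2.cvtColor(im,cv2.COLOR_BGR2HSV); m=(abs(hsv[:,:,0].astype(int)-26)<8)&(hsv[:,:,1]>140)&(hsv[:,:,2]>130)
n,l,st,ce=cv2.connectedComponentsWithStats(m.astype(np.uint8))
for i in range(1,n):
    if st[i][4]>40: print(st[i],ce[i],onz(c,*ce[i],.088))
E
```

```text
grip -0.003 F [ 0.3236 -0.1721 -0.0729] G [ 0.3778 -0.3162  0.2786]
pred knob shut (np.float64(247.0095347711053), np.float64(178.413992289507)) hinge (np.float64(476.27603952779555), np.float64(164.5726798901876))
[237 170  19  19 270] [245.7815 178.7333] [ 0.3425 -0.3016  0.088 ]
[549 193  11  10  92] [554.4239 197.0543] [ 0.6577 -0.3205  0.088 ]
[513 236  35  32 813] [530.1156 251.6248] [ 0.6462 -0.3809  0.088 ]
```

View pics/v24.png

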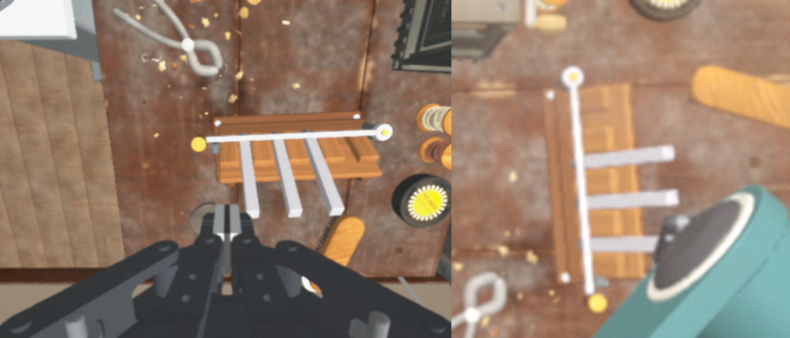

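The wrist view shows the bar straight across the three bits. The knob is at (0.3425, -0.3016), within 2 mm of its computed shut position, and the arm is clear. I'm handing in.

```bash
python3 -c "
from cell import env; print(env.close_job())"
```

```text
the job is handed in; nothing more can be done
None
```

The job is handed in. All three bits in the rack were turned end for end over the spring clip and now stand cutting end down in carrier slots 1, 2 and 3. The keeper lever is shut across them.

- **Bits:** with the keeper still open, each bit appeared 3–5 px (about 2–3 mm) from its predicted home position, at equal depth. After the keeper was shut, I checked them only by eye, and they were still in place.
- **Keeper:** it met its stop at about 25 N. The measured knob position is within 2 mm of the computed shut position, which is an angle of about 0 rad.
- **Jar and arm:** the arm never came near the jar, but I did not measure its position again at the end. The arm was clear of everything, and the clock read about 33 s.
- **Checks that disagreed:** the first carrier fit was off because I took the back board as 226 mm long; it measured about 205 mm. I refitted on the ribs alone, which agreed to under 2 px. An automatic measure of the bits lying in the clip was about 5 mm off sideways because it also caught a clip jaw, so I used the clip's own centre instead.

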